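# Box on the drying turntable, selector three clicks up from its stop

## Robot

A 6-joint arm with a two-finger parallel gripper is mounted at the origin on the work surface. World frame = base frame: x ahead of the robot, y to its left, z up, the work surface at z = 0. Lengths are in mm, angles in rad, forces in N, time in s.
With the tool pointing down it reaches from about 325 to 875 mm from the base axis. Payload 4.4 kg.
Tool frame: the origin (TCP) lies on the centre line of the jaws, within the pads' length; the fingertips stand 19 mm ahead of it and the grasp point (between the pads) is the TCP; z points along the fingers, y is the direction in which the jaws open and shut (so a half turn about z gives the same grasp; the last joint's range is limited). The gripper opens to 85 mm and grips with 20 to 120 N. Pads are 22 mm wide; open, the fingers measure 114 mm over their backs; the gripper's body (76 mm by 85 mm) begins 54 mm behind the grasp point. The pads swing forward as they close: fully open they stand 13 mm farther back than shut.
Start: joints at [-1.282, 0.207, 1.542, -0, 1.393, -0.15], TCP at [244.279, -520.533, 215.082] pointing down, gripper open.
Joint ranges: [-2.73, 2.73], [-0.86, 2.22], [0.23, 2.46], [-1.11, 4.25], [0.08, 2.63], [-2.82, 2.82]. Speed limits (rad/s): [2.79, 2.79, 3.14, 3.14, 3.14, 3.14].

## Interface

Orientations are given as a rotation vector (axis times angle).
In Python, from bench import monitor, camera, ticket gives the robot as it stands.
- The arm moves only by the tool apply_moves, never from a script. Its arguments are lists of equal length, an entry for each row: "linear": the shift along the world's x, y, z in units of 40 mm (1.0 is 40 mm), a list of three; "twist": the turn, a rotation vector about the world's x, y, z in units of 6 degrees (1.0 is 6 degrees), a list of three; "claw": the opening, from 0 (shut) to 1 (fully open). In form: {"linear": [[tx, ty, tz], ...], "twist": [[rx, ry, rz], ...], "claw": [claw, ...]}. A call has 1 to 20 rows; each row shifts and turns the pose as measured when the row begins; what a row does not reach is not made up. A row lasts 1/10 s, in which the tool goes at most 50 mm and 8.59 degrees, less where a joint would pass 70% of its speed; a pose out of reach is approached as far as the arm can. A call with a number of a shift or a turn outside -1 to 1 is refused whole. A call with a gripper value outside its range is refused whole. The fingers move at their own pace and stop on an object; the grip force is fixed at half the most. Time passes only in rows, so rows that do not move let the fingers close. It gives the time, the measured TCP pose, the force and the opening at its end, in the units of the state.
- monitor.get_state(): the state, without advancing time (a new reading comes with each control period).
- camera(name): name is "side" or "top"; returns a dict with "pixels" (480x640x3 uint8, red, green, blue), "K" (3x3 intrinsics, pixels), "position" and "orientation" of the camera in the world. Camera axes: x right, y up, looking along -z (the intrinsics and any distortion apply to the point x, -y, -z); pixel columns grow to the right and rows downward; lengths in mm; the calibration is good to about 2 mm. A picture is of the moment at which its call begins. There is no depth.
- ticket.close_job(): hands the job in, once; it reports no verdict.
The state is a dict: "time": time; "qpos": joint angles; "joint_velocities": joint speeds; "effort": joint torques, N m; "tcp_pos": TCP position; "tcp_rot": TCP orientation; "contact_force": force on the tool from outside, world axes, zero at the start; "moment": the same for the moment, N m; "opening": finger opening in mm.
Only numpy, scipy, OpenCV 4.12 (cv2) and the standard library are available. Lean on these libraries where they do the work, as an engineer would, in place of code of your own. Each camera call takes 0.05 s, during which the arm holds its last target.

## Task

Take the one tall lacquer box out of the wooden tray and set it down gently, upright, in the middle of the turntable's round platter. Then set the turntable's selector: first turn it back (anticlockwise) all the way against its end stop and let it rest there a moment, then turn it forward (clockwise) exactly three clicks from the stop and let go. Leave the two low boxes and the jar as they are.

Things in the scene. Friction and masses are not known exactly. Their poses are not given: they have to be found in the camera images.
- tall_box: The box to dry: closed round black lacquer box with a dark red disc on its top, 52 mm diameter, 56 mm high, 0.08 to 0.17 kg, a plain solid cylinder to the touch. Origin: centre of its underside, z up. It stands in one of the three places of the tray, told apart only by its height. 38 mm of free space lies between neighbours.
- low_box_a: Bystander: a like black box, 52 mm diameter but only 20 mm high, in the tray. Origin: centre of its underside.
- low_box_b: Bystander: the other low box, same as low_box_a.
- tray_floor (a point): Middle of the inner floor of the fixed wooden tray (8 mm above the table). Tray 310 mm along its x, 130 mm along its y, walls 8 mm thick, tops 26 mm above the table. The three boxes stand in a row along its x axis, 90 mm apart. Axes: x along the row, z up.
- platter_top (a point): Centre of the top face of the turntable's round platter, 50 mm above the table. The platter is flat, 120 mm in diameter, and does not turn here; rings are drawn about its centre. Axes: z up, x towards the turntable's back, y from the control head to the platter.
- turntable: The fixed turntable: base 180 x 385 x 22 mm, origin on the table under the base. Axes: x to its back, y from control head to platter, z up. The platter's centre is at y = +110 mm. The control head is a grey housing 170 mm square centred at y = -120 mm, 113 mm high at the back; its panel slopes up from the front (-x) edge at 27 degrees from level and carries the selector.
- selector_grip (a point): Grip point of the selector: a black disc, 52 mm in diameter, with an upright bar grip 48 x 14 x 34 mm. The point lies on the turning axis, 35 mm out from the panel, 11 mm below the bar's outer end, 23 mm above the disc's face. It turns with the selector: z points out of the panel along the axis, x along the bar to its end with the white line; the bar's wide faces look to +y and -y.
- selector (a joint): Selector angle, rad: 0 at the end stop (fully anticlockwise, facing the panel), growing clockwise (about -z of selector_grip) to 3.35. Nine clicks, 0.419 rad (24 degrees) apart: 0, 0.419, 0.838, 1.257...; black marks show them, the longest at the end stop; the white line points to the present one. About 0.09 N m turns it over a click; let go, it snaps to the nearest. Starts at click 2, 3 or 4.
- jar: Bystander: amber glass jar with steel lid, 60 mm diameter, 85 mm high, loose on the table. Origin: centre of its underside.

How it is judged:
By the outcome, as a careful person would: the job done as asked, in the order asked, and still so for the second after the job is handed in, with the robot touching nothing.
It also fails if it takes over 61 s, if anything falls off the work surface, if the arm or the gripper's body presses on something with over 40 N, if the wrist force passes 120 N, or if a joint passes its speed limit or range.

## Working session

There is one attempt and no reset: what is moved stays moved. The work goes in short steps, Python scripts to look and compute and a tool call to move; the robot and the scene stay as the last step left them, time stands still between calls to the robot, and variables do not carry over. Pictures are saved under pics/ and viewed, and the job is handed in when it is done.

Besides the shell and the picture viewer there is one more tool, called after ">>>" by a JSON object that holds its "method" and its "body". apply_moves: Moves the arm, as the interface text tells. Its arguments: {"type":"object","properties":{"linear":{"type":"array"},"twist":{"type":"array"},"claw":{"type":"array"}},"required":["linear","twist","claw"]}

```bash
mkdir -p pics; ls; python3 - <<'E'
from bench import monitor,camera
import cv2
print(monitor.get_state())
for n in("side","top"):
    c=camera(n); cv2.imwrite(f"pics/{n}0.png",c["pixels"][:,:,::-1]); print(n,{k:v for k,v in c.items() if k!="pixels"})
E
```

```text
pics
{'time': 0.0, 'qpos': array([-1.28246680e+00,  2.07444725e-01,  1.54299182e+00, -6.11140205e-05,
        1.39350853e+00, -1.50494380e-01]), 'joint_velocities': array([-0.00099905, -0.00083508,  0.00052961,  0.00105712, -0.00093662,
       -0.0002937 ]), 'effort': array([ 1.79702154e-03, -3.83026600e+01, -2.91598660e+01, -4.11590224e-05,
        1.04092385e-02,  2.46073071e-06]), 'tcp_pos': array([ 244.04223253, -519.73846211,  213.89382453]), 'tcp_rot': array([-3.06398463e+00, -6.83292298e-01,  3.48449837e-04]), 'contact_force': array([-0.53418126,  0.26049491, -0.1155236 ]), 'moment': array([-0.03253818, -0.02193724, -0.04490245]), 'opening': 85.4777139889639}
side {'K': array([[598.53797047,   0.        , 325.89963327],
       [  0.        , 598.53797047, 235.08901114],
       [  0.        ,   0.        ,   1.        ]]), 'position': array([426.03685411, 833.90728037, 908.64999818]), 'orientation': array([ 0.05184001, -1.25887093, -2.85465657])}
top {'K': array([[472.43084329,   0.        , 318.68998875],
       [  0.        , 472.43084329, 235.96943682],
       [  0.        ,   0.        ,   1.        ]]), 'position': array([351.94299838, -42.80140277, 934.66289784]), 'orientation': array([ 0.09940188, -0.11055697, -1.58544916])}
```

View pics/side0.png

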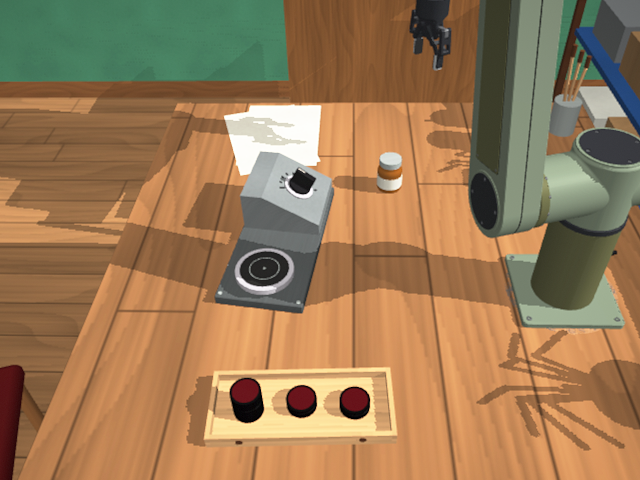

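View pics/top0.png

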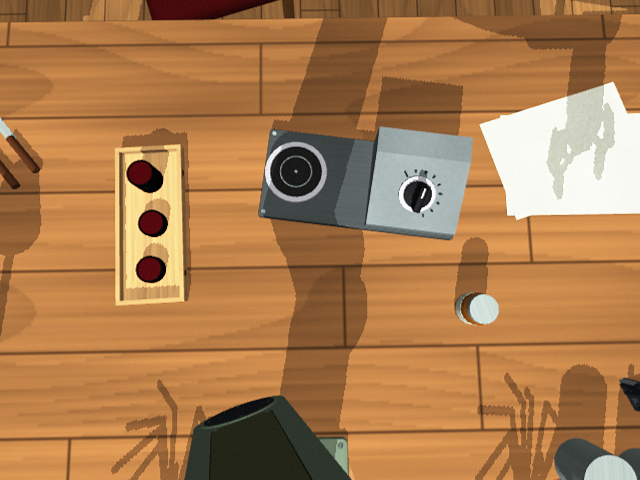

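Both pictures show the tall box at the far end of the row (side ≈(246,398), top ≈(143,174)). The platter is at (296,171) in top, and the selector is at (418,194). I'll zoom in to measure.

```bash
cat > h.py <<'E'
import numpy as np,cv2
from scipy.spatial.transform import Rotation as R
from bench import monitor,camera
def ray(c,u,v):
    K=c["K"]; d=np.array([(u-K[0,2])/K[0,0],-(v-K[1,2])/K[1,1],-1.])
    return c["position"],R.from_rotvec(c["orientation"]).apply(d)
def atz(c,u,v,z):
    p,d=ray(c,u,v); return p+d*(z-p[2])/d[2]
def proj(c,P):
    q=R.from_rotvec(c["orientation"]).inv().apply(np.asarray(P,float)-c["position"]); K=c["K"]
    q=np.atleast_2d(q); return np.c_[K[0,2]+K[0,0]*q[:,0]/-q[:,2],K[1,2]+K[1,1]*q[:,1]/q[:,2]]
def crop(c,u0,u1,v0,v1,s,fn):
    im=c["pixels"][v0:v1,u0:u1,::-1]; cv2.imwrite(fn,cv2.resize(im,None,fx=s,fy=s,interpolation=cv2.INTER_CUBIC))
E
python3 - <<'E'
from h import *
t=camera("top");s=camera("side")
crop(t,360,480,120,245,4,"pics/a1.png");crop(s,220,340,140,310,3.5,"pics/a2.png");crop(t,110,340,120,310,3.4,"pics/a3.png")
crop(s,200,400,360,450,4,"pics/a4.png")
E
```

```text
(no output)
```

View pics/a1.png

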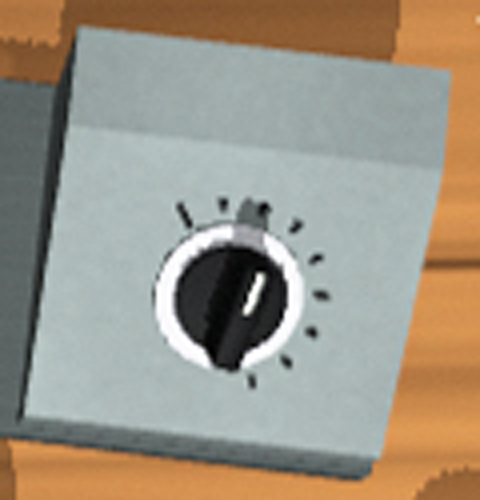

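View pics/a2.png

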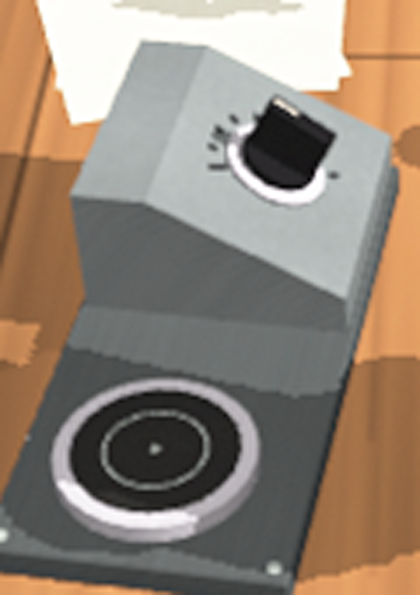

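View pics/a3.png

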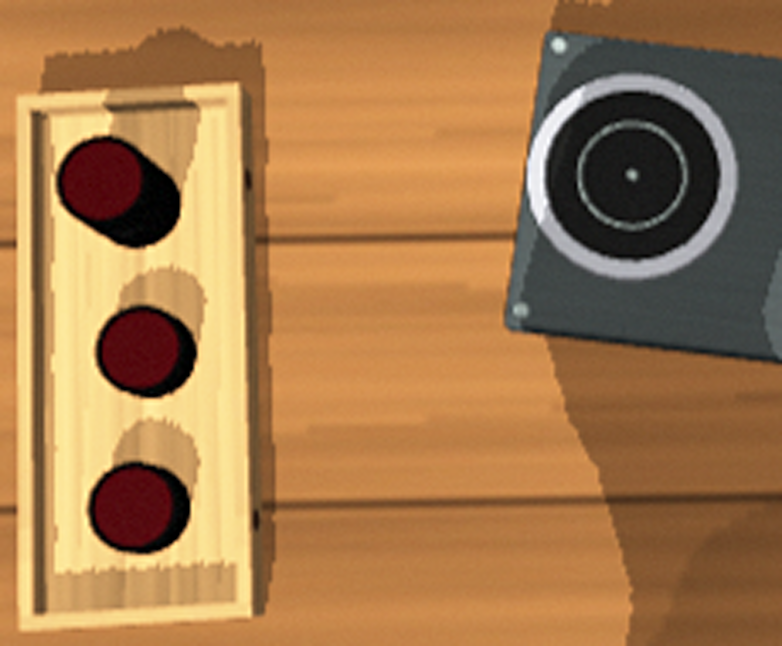

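View pics/a4.png

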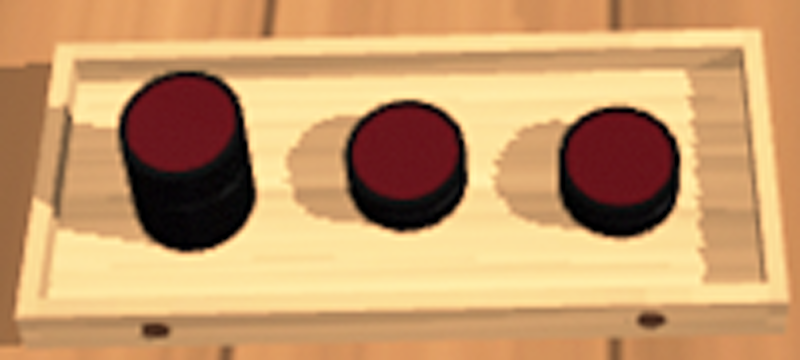

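```bash
python3 - <<'E'
from h import *
t=camera("top");s=camera("side")
for n,c in(("top",t),("side",s)):
    im=c["pixels"].astype(int); m=((im[...,0]>55)&(im[...,1]<40)&(im[...,2]<50)).astype(np.uint8)
    k,l,st,ce=cv2.connectedComponentsWithStats(m)
    for i in range(1,k):
        if st[i,4]>150 and st[i,1]>140: 
            print(n,ce[i],st[i],"z64",atz(c,*ce[i],64).round(1),"z28",atz(c,*ce[i],28).round(1))
print("platter",atz(t,110+632/3.4,120+175/3.4,50),atz(s,220+155/3.5,140+449/3.5,50))
# turntable corners: base screws top z22
for u,v in((559,46),(520,311)): print("screw",atz(t,110+u/3.4,120+v/3.4,22))
for u,v in((3,535),(274,568)): print("screw s",atz(s,220+u/3.5,140+v/3.5,22))
# head: back top edge z113 corners in top a1 
for u,v in((78,27),(450,72)): print("headback",atz(t,360+u/4,120+v/4,113))
for u,v in((75,127),(442,170)): print("ridge?",atz(t,360+u/4,120+v/4,113))
E
```

```text
top [139.57393484 172.48370927] [129 162  22  22 399] z64 [595.4 286.2  64. ] z28 [605.5 299.8  28. ]
top [150.7025641  222.37948718] [140 212  22  22 390] z64 [499.5 262.4  64. ] z28 [505.6 275.   28. ]
top [148.77184466 268.80825243] [138 258  23  23 412] z64 [413.1 263.4  64. ] z28 [415.6 276.1  28. ]
side [  7.68109069 412.55957321] [   0  365   23  115 1687] z64 [970.8 335.2  64. ] z28 [994.  313.9  28. ]
side [244.84344423 390.60078278] [232 379  27  24 511] z64 [595.1 287.6  64. ] z28 [602.3 264.3  28. ]
side [300.84329897 397.80824742] [288 387  27  23 485] z64 [502.6 299.3  64. ] z28 [505.8 276.5  28. ]
side [354.37195122 399.19918699] [341 388  27  23 492] z64 [416.2 300.2  64. ] z28 [415.8 277.5  28. ]
platter [596.5095104   -8.45800016  50.        ] [596.51549349  -5.82336548  50.        ]
screw [683.17939541  34.81499986  22.        ]
screw [524.64737039  58.11987908  22.        ]
screw s [681.66149956  36.35170044  22.        ]
screw s [525.03089466  59.07972946  22.        ]
headback [ 659.97423197 -163.33208067  113.        ]
headback [ 636.20356695 -330.92264267  113.        ]
ridge? [ 613.17616846 -160.35353133  113.        ]
ridge? [ 590.63530254 -324.53800012  113.        ]
```

```bash
python3 - <<'E'
from h import *
t=camera("top");s=camera("side")
xb=np.array([.9895,-.1440,0]);yb=np.array([.144,.9895,0]);z=np.array([0,0,1.])
H=np.array([596.5,-7,0])-230*yb; print("head",H)
a=np.radians(27); n=-np.sin(a)*xb+np.cos(a)*z; up=np.cos(a)*xb+np.sin(a)*z; print("n",n)
# ring extents: threshold white in the panel
for nm,c,bb in(("top",t,(395,440,170,220)),("side",s,(275,325,160,205))):
    u0,u1,v0,v1=bb; im=c["pixels"][v0:v1,u0:u1].astype(int); m=(im.min(2)>200); v,u=np.nonzero(m)
    pts=np.c_[u+u0,v+v0].astype(np.float32); e=cv2.fitEllipse(cv2.convexHull(pts)); print(nm,len(pts),e)
# model overlay for candidate centre local x = d on panel (head-centre frame)
def tri(p1,d1,p2,d2):
    A=np.c_[d1,-d2]; w=np.linalg.lstsq(A,p2-p1,rcond=None)[0]; q1=p1+w[0]*d1;q2=p2+w[1]*d2; return (q1+q2)/2,np.linalg.norm(q1-q2)
# click marks: top a1 mark centroids
mk=[(184,215),(223,204),(263,208),(296,227),(317,259),(322,295),(312,332),(287,362),(252,381)]
mt=[(360+u/4,120+v/4) for u,v in mk]
# fit circle centre + phase on plane, panel height param h
from scipy.optimize import least_squares
def f(p):
    C=H+p[0]*xb+p[1]*yb+p[2]*z; r=p[3]
    ang=[p[4]-i*np.radians(24) for i in range(9)]
    P=[C+r*(np.cos(q)*up+np.sin(q)*yb) for q in ang]
    return (proj(t,P)-mt).ravel()
for zz in(75,80,85,90,95):
  r=least_squares(lambda p:f([p[0],p[1],zz,p[2],p[3]]),[-10,0,35,1]);print(zz,r.x,np.sqrt(r.cost*2/9))
E
```

```text
head [ 563.38  -234.585    0.   ]
n [-0.4492236   0.06537463  0.89100652]
top 334 ((416.9287414550781, 194.08041381835938), (35.2161865234375, 37.298095703125), 63.40974807739258)
side 245 ((304.5360412597656, 176.37750244140625), (37.042686462402344, 43.560401916503906), 27.640077590942383)
75 [-20.08768508  -2.53730933  43.43439257   0.65341092] 0.1536562272340406
80 [-21.34854259  -1.59574986  43.18176798   0.65341092] 0.15365622723405414
85 [-22.60940013  -0.65419048  42.92914338   0.65341092] 0.15365622723406203
90 [-23.87025766   0.28736925  42.67651895   0.65341092] 0.15365622723405542
95 [-25.13111517   1.22892849  42.42389428   0.65341092] 0.15365622723405487
```

```bash
cat >> h.py <<'E'
xb=np.array([.9895,-.1440,0]);yb=np.array([.144,.9895,0]);zz=np.array([0,0,1.])
H=np.array([596.5,-7,0])-230*yb; a27=np.radians(27)
n=-np.sin(a27)*xb+np.cos(a27)*zz; up=np.cos(a27)*xb+np.sin(a27)*zz
S=H-22.1*xb-1*yb+83*zz   # selector axis on panel
PH=0.653
def bardir(th): q=PH-th; return np.cos(q)*up+np.sin(q)*yb
def draw(c,th,fn,box,s):
    im=np.ascontiguousarray(c["pixels"][:,:,::-1]); u0,u1,v0,v1=box
    im=cv2.resize(im[v0:v1,u0:u1],None,fx=s,fy=s,interpolation=cv2.INTER_CUBIC)
    P=lambda X:((proj(c,X)-[u0,v0]+.5)*s).astype(int)
    x=bardir(th); y=np.cross(n,x)
    for h in(12,46):
        q=[S+h*n+24*i*x+7*j*y for i,j in((1,1),(1,-1),(-1,-1),(-1,1))]
        cv2.polylines(im,[P(q)],True,(0,255,0) if h==46 else (255,255,0),1)
    cv2.line(im,*map(tuple,P([S+46*n+10*x,S+46*n+24*x])),(0,0,255),1)
    cv2.polylines(im,[P([S+12*n+26*(np.cos(k)*x+np.sin(k)*y) for k in np.linspace(0,6.28,40)])],True,(255,0,255),1)
    for i in range(9): cv2.circle(im,tuple(P([S+43*bardir(i*np.radians(24))])[0]),3,(0,0,255),1)
    cv2.imwrite(fn,im)
E
python3 - <<'E'
from h import *
t=camera("top");s=camera("side")
for u,v in((246,314),(262,274)):
    p,d=ray(t,360+u/4,120+v/4); k=((S+46*n-p)@n)/(d@n); q=p+k*d-S; print(q@up,q@yb)
draw(t,2*np.radians(24),"pics/d1.png",(370,460,150,230),6);draw(s,2*np.radians(24),"pics/d2.png",(260,340,150,220),7)
E
```

```text
3.3254485570870775 -0.6639436906090868
21.81362119760886 -4.158467436775581
```

View pics/d1.png

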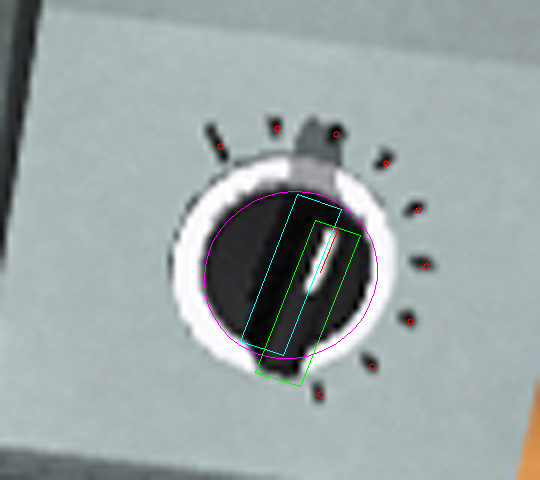

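View pics/d2.png

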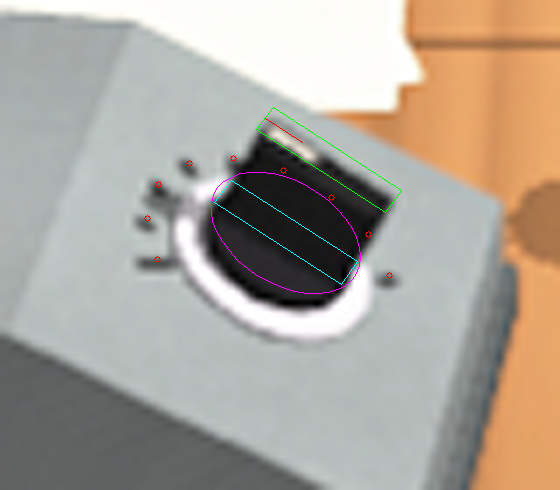

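The model lines up with both views to about 1 px, which puts the selector at click 2. I'll move to above the tall box.

>>> {"method": "apply_moves", "body": {"linear": [[0.44, 1, 0], [0.44, 1, 0], [0.44, 1, 0], [0.44, 1, 0], [0.44, 1, 0], [0.44, 1, 0], [0.44, 1, 0], [0.44, 1, 0], [0.44, 1, 0], [0.44, 1, 0], [0.44, 1, 0], [0.44, 1, 0], [0.44, 1, 0], [0.44, 1, 0], [0.44, 1, 0], [0.44, 1, 0], [0.44, 1, 0], [0.44, 1, 0], [0.44, 1, 0], [0.44, 1, 0]], "twist": [[0, 0, -0.21], [0, 0, -0.21], [0, 0, -0.21], [0, 0, -0.21], [0, 0, -0.21], [0, 0, -0.21], [0, 0, -0.21], [0, 0, -0.21], [0, 0, -0.21], [0, 0, -0.21], [0, 0, -0.21], [0, 0, -0.21], [0, 0, -0.21], [0, 0, -0.21], [0, 0, -0.21], [0, 0, -0.21], [0, 0, -0.21], [0, 0, -0.21], [0, 0, -0.21], [0, 0, -0.21]], "claw": [1, 1, 1, 1, 1, 1, 1, 1, 1, 1, 1, 1, 1, 1, 1, 1, 1, 1, 1, 1]}}

```text
time: 2.5
tcp_pos: [604.0, 307.2, 219.7]
tcp_rot: [3.13, -0.047, 0.019]
contact_force: [1.5, 0.7, 0.5]
opening: 85.2
```

```bash
cat >> h.py <<'E'
def st():
    s=monitor.get_state(); M=R.from_rotvec(s["tcp_rot"]).as_matrix()
    print("t",round(s["time"],2),"tcp",s["tcp_pos"].round(1),"F",s["contact_force"].round(1),"M",s["moment"].round(2),"op",round(s["opening"],1),"q",s["qpos"].round(2))
    print("z",M[:,2].round(3),"y",M[:,1].round(3)); return s,M
def need(pos,Mt):
    s,M=st(); print("lin units",((np.array(pos)-s["tcp_pos"])/40).round(2),"twist units",(np.degrees(R.from_matrix(Mt@M.T).as_rotvec())/6).round(2))
DOWN=np.c_[[1,0,0],[0,-1,0],[0,0,-1]].astype(float)
E
python3 - <<'E'
from h import *
need([595.3,287,140],DOWN)
E
```

```text
t 2.5 tcp [604.  307.2 219.7] F [1.5 0.7 0.5] M [ 0.03 -0.04 -0.  ] op 85.2 q [ 0.35  0.42  1.26 -0.01  1.46  1.95]
z [ 0.012 -0.011 -1.   ] y [-0.03  -0.999  0.011]
lin units [-0.22 -0.51 -1.99] twist units [0.11 0.12 0.29]
```

>>> {"method": "apply_moves", "body": {"linear": [[-0.1, -0.25, -0.8], [-0.1, -0.25, -0.8], [0, 0, -0.4], [0, 0, 0]], "twist": [[0.05, 0.06, 0.14], [0.05, 0.06, 0.14], [0, 0, 0], [0, 0, 0]], "claw": [1, 1, 1, 1]}}

```text
time: 2.9
tcp_pos: [598.5, 295.7, 138.0]
tcp_rot: [-3.137, -0.015, -0.008]
contact_force: [-0.0, -0.0, -0.5]
opening: 85.3
```

```bash
python3 - <<'E'
from h import *
need([595.3,287,52],DOWN)
t=camera("top");s=camera("side")
crop(t,80,250,120,250,4,"pics/b1.png");crop(s,180,330,320,450,4,"pics/b2.png")
E
```

```text
t 2.9 tcp [598.5 295.7 138. ] F [-0.  -0.  -0.5] M [-0.02 -0.04  0.06] op 85.3 q [0.33 0.46 1.37 0.   1.3  1.89]
z [ 0.005  0.004 -1.   ] y [ 0.01  -1.    -0.004]
lin units [-0.08 -0.22 -2.15] twist units [-0.04  0.05 -0.09]
```

View pics/b1.png

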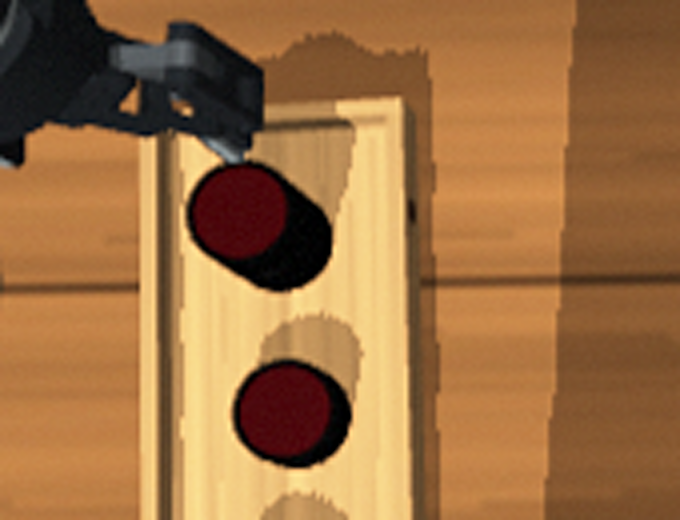

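View pics/b2.png

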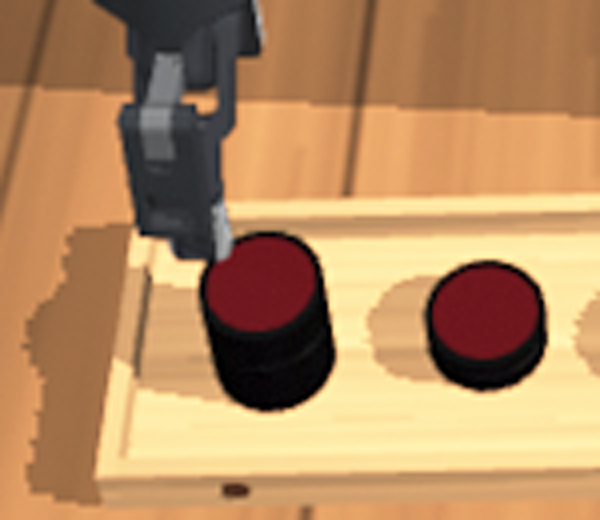

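The gripper hangs above the tall box with plausible parallax. Next I'll centre it, descend and close.

>>> {"method": "apply_moves", "body": {"linear": [[-0.08, -0.22, 0], [0, 0, 0], [0, 0, -0.7], [0, 0, -0.7], [0, 0, -0.5], [0, 0, 0]], "twist": [[-0.04, 0.05, -0.09], [0, 0, 0], [0, 0, 0], [0, 0, 0], [0, 0, 0], [0, 0, 0]], "claw": [1, 1, 1, 1, 1, 1]}}

```text
time: 3.6
tcp_pos: [604.5, 287.9, 75.6]
tcp_rot: [-3.134, 0.004, -0.039]
contact_force: [-0.6, -0.2, -0.8]
opening: 85.1
```

```bash
python3 - <<'E'
from h import *
need([595.3,287,52],DOWN)
E
```

```text
t 3.6 tcp [604.5 287.9  75.6] F [-0.6 -0.2 -0.8] M [ 0.   -0.01 -0.01] op 85.1 q [ 0.32  0.52  1.43 -0.    1.17  1.89]
z [ 0.025  0.008 -1.   ] y [-0.003 -1.    -0.008]
lin units [-0.23 -0.02 -0.59] twist units [-0.07  0.24  0.03]
```

>>> {"method": "apply_moves", "body": {"linear": [[-0.23, 0, 0], [0, 0, 0]], "twist": [[-0.07, 0.24, 0.03], [0, 0, 0]], "claw": [1, 1]}}

```text
time: 3.8
tcp_pos: [596.3, 288.2, 78.7]
tcp_rot: [-3.14, -0.0, -0.002]
contact_force: [0.9, 0.5, -0.3]
opening: 85.5
```

```bash
python3 - <<'E'
from h import *
need([595.3,287,52],DOWN)
E
```

```text
t 3.8 tcp [596.3 288.2  78.7] F [ 0.9  0.5 -0.3] M [ 0.   -0.07 -0.01] op 85.5 q [0.32 0.51 1.42 0.   1.2  1.89]
z [ 0.001  0.001 -1.   ] y [ 0.    -1.    -0.001]
lin units [-0.03 -0.03 -0.67] twist units [-0.01  0.01 -0.  ]
```

>>> {"method": "apply_moves", "body": {"linear": [[-0.05, -0.02, -0.35], [-0.05, -0.02, -0.35], [0, 0, 0]], "twist": [[0, 0.04, 0], [0, 0.04, 0], [0, 0, 0]], "claw": [1, 1, 1]}}

```text
time: 4.1
tcp_pos: [594.5, 287.5, 52.8]
tcp_rot: [-3.138, -0.001, 0.002]
contact_force: [-0.6, -0.0, -0.8]
opening: 85.3
```

```bash
python3 - <<'E'
from h import *
need([595.3,287,52],DOWN)
t=camera("top");s=camera("side")
crop(t,80,250,120,250,4,"pics/c1.png");crop(s,180,330,320,450,4,"pics/c2.png")
E
```

```text
t 4.1 tcp [594.5 287.5  52.8] F [-0.6 -0.  -0.8] M [ 0.02 -0.05 -0.  ] op 85.3 q [0.32 0.54 1.44 0.   1.16 1.89]
z [-0.001  0.003 -1.   ] y [ 0.    -1.    -0.003]
lin units [ 0.02 -0.01 -0.02] twist units [-0.03 -0.01 -0.  ]
```

View pics/c2.png

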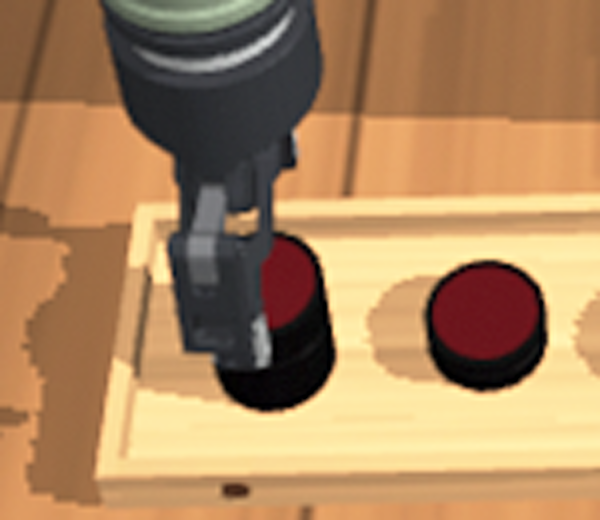

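View pics/c1.png

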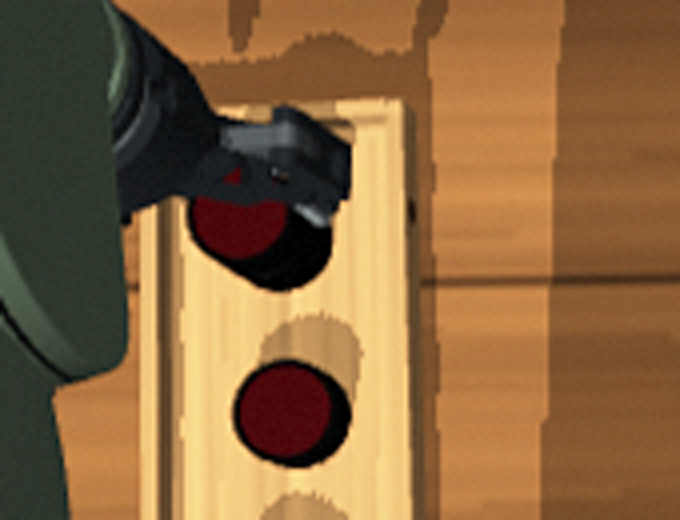

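```bash
python3 - <<'E'
from h import *
t=camera("top");s=camera("side")
for y in(330,344):
  for x in(584,595,606):
    print(x,y,[( (proj(s,[x,y,z])[0]-[180,320])*4).round() for z in(34,46)],[( (proj(t,[x,y,z])[0]-[80,120])*4).round() for z in(34,46)])
  print()
for x in(584,606): print([( (proj(t,[x,y,z])[0]-[80,120])*4).round() for y in(244,230) for z in(34,46)])
E
```

```text
584 330 [array([281., 416.]), array([278., 400.])] [array([170., 250.]), array([160., 244.])]
595 330 [array([254., 415.]), array([251., 399.])] [array([171., 228.]), array([161., 222.])]
606 330 [array([227., 415.]), array([223., 399.])] [array([172., 207.]), array([162., 200.])]

584 344 [array([277., 447.]), array([273., 432.])] [array([141., 251.]), array([131., 245.])]
595 344 [array([249., 447.]), array([246., 431.])] [array([142., 229.]), array([132., 223.])]
606 344 [array([222., 446.]), array([218., 431.])] [array([143., 207.]), array([133., 200.])]

[array([347., 248.]), array([339., 242.]), array([376., 247.]), array([369., 241.])]
[array([348., 204.]), array([341., 197.]), array([377., 203.]), array([370., 197.])]
```

The finger does not show up where the jaw model predicts, so I'll look more closely before closing.

```bash
python3 - <<'E'
from h import *
t=camera("top");s=camera("side")
crop(t,70,200,120,220,6,"pics/e1.png");crop(s,190,300,300,430,4.5,"pics/e2.png")
cv2.imwrite("pics/e3.png",s["pixels"][:,:,::-1]);cv2.imwrite("pics/e4.png",t["pixels"][:,:,::-1])
E
```

```text
(no output)
```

View pics/e1.png

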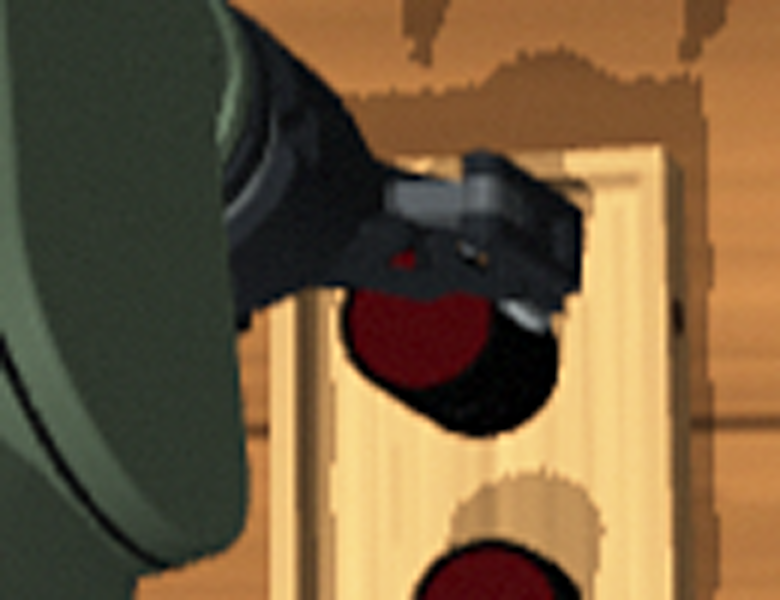

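View pics/e2.png

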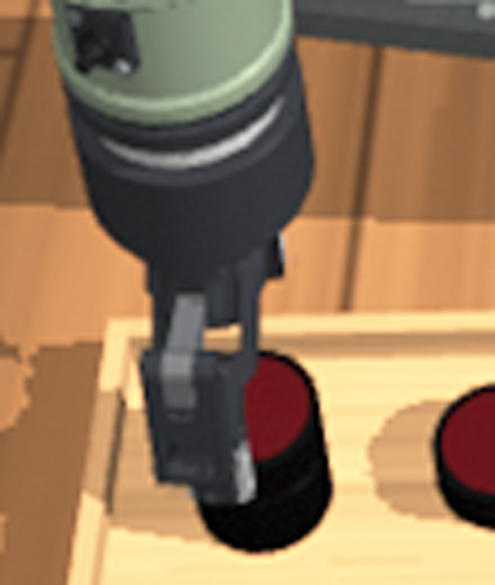

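View pics/e3.png

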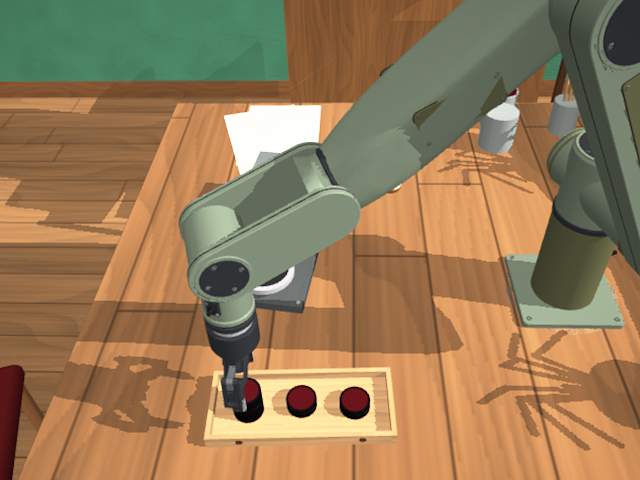

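View pics/e4.png

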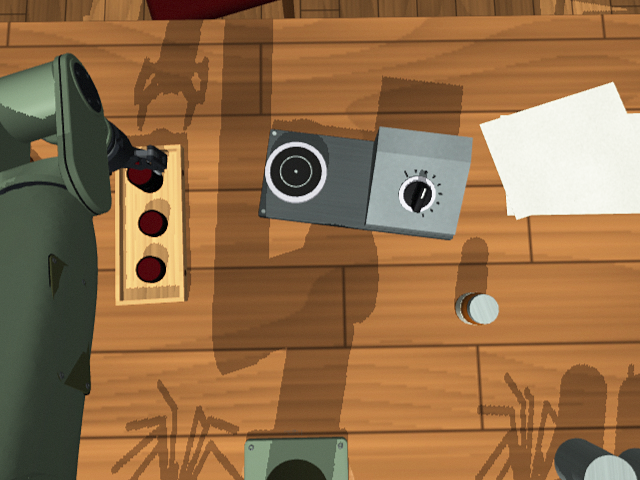

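```bash
python3 - <<'E'
from h import *
t=camera("top");s=camera("side")
def aty(c,u,v,y):
    p,d=ray(c,u,v); return p+d*(y-p[1])/d[1]
e1=lambda u,v:(70+u/6,120+v/6); e2=lambda u,v:(190+u/4.5,300+v/4.5)
for uv in((510,305),(545,325),(575,300)): print("top pad",aty(t,*e1(*uv),244.4).round(1), "z40",atz(t,*e1(*uv),40).round(1))
for uv in((242,500),(215,500),(158,480)):
    print("side",aty(s,*e2(*uv),244.4).round(1),aty(s,*e2(*uv),330).round(1),"z40",atz(s,*e2(*uv),40).round(1))
P=proj(s,[[595,287,z] for z in (8,64,106,150)]);print((P-[190,300])*4.5)
P=proj(t,[[595,287,z] for z in (8,64,106,150)]);print((P-[70,120])*6)
E
```

```text
top pad [587.6 244.4 101.2] z40 [604.9 265.5  40. ]
top pad [590.1 244.4  69. ] z40 [598.1 254.   40. ]
top pad [606.1 244.4  40.4] z40 [606.3 244.5  40. ]
side [618.1 244.4 -70.1] [590.2 330.   72. ] z40 [596.5 310.7  40. ]
side [629.3 244.4 -70.4] [599.8 330.   71.7] z40 [606.3 310.9  40. ]
side [650.8 244.4 -56.1] [618.2 330.   84. ] z40 [628.4 303.1  40. ]
[[264.05948638 489.9097678 ]
 [247.30708252 406.31367374]
 [233.87018999 339.26229768]
 [218.90791424 264.59911373]]
[[476.97906406 360.66001156]
 [414.90297051 316.15860615]
 [363.03144129 278.97269739]
 [302.95228535 235.90286611]]
```

```bash
python3 - <<'E'
from h import *
t=camera("top");s=camera("side")
def aty(c,u,v,y):
    p,d=ray(c,u,v); return p+d*(y-p[1])/d[1]
b2=lambda u,v:(180+u/4,320+v/4); b1=lambda u,v:(80+u/4,120+v/4)
print("tcp 598,295.7,138: side tip",aty(s,*b2(222,258),338).round(1)); print("side back corner",aty(s,*b2(138,235),353).round(1),aty(s,*b2(180,256),353).round(1))
print("top tip",aty(t,*b1(235,158),253),aty(t,*b1(262,120),239))
# platter test: same for known box edges
crop(t,130,220,40,140,6,"pics/f1.png")
E
```

```text
tcp 598,295.7,138: side tip [591.5 338.  157.5]
side back corner [614.7 353.  193.7] [601.5 353.  181.1]
top tip [591.85960822 253.         157.53117981] [605.51640497 239.         166.03367448]
```

View pics/f1.png

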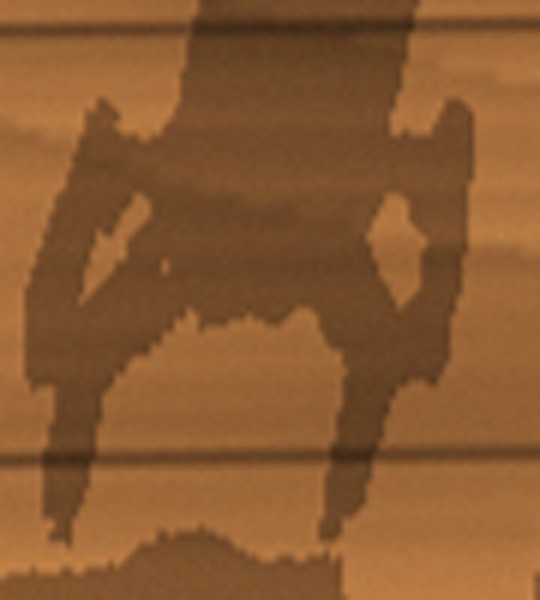

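```bash
python3 - <<'E'
from h import *
t=camera("top")
a3=lambda u,v:(110+u/3.4,120+v/3.4); f1=lambda u,v:(130+u/6,40+v/6)
for uv in((165,268),(157,420)): print("low shadow far edge",atz(t,*a3(*uv),8).round(1))
for uv in((120,310),(207,318)): print("low shadow side edge",atz(t,*a3(*uv),8).round(1))
for uv in((60,542),(330,540)): print("tip shadow",atz(t,*f1(*uv),0).round(1))
# head ridge shadow? tool shadow of head back edge (z=113) 
for uv in((384,78),(462,85)): print("head shadow",atz(t,*uv,0).round(1))
print("jar lid top",atz(t,484,309,85).round(1),"shadow far end",atz(t,474,238,0).round(1))
E
```

```text
low shadow far edge [556.4 267.9   8. ]
low shadow far edge [466.6 270.    8. ]
low shadow side edge [531.8 293.4   8. ]
low shadow side edge [526.2 242.5   8. ]
tip shadow [702.3 312.4   0. ]
tip shadow [701.5 220.2   0. ]
head shadow [ 808.3 -193.     0. ]
head shadow [ 790.5 -355.6    0. ]
jar lid top [ 329.7 -342.    85. ] shadow far end [ 468.  -360.9    0. ]
```

All the evidence (both views and the shadow) puts the open fingertips about 20 mm above the reported TCP height, not below it. I'll raise clear of the box, shut the jaws in the air and measure the tips again.

>>> {"method": "apply_moves", "body": {"linear": [[0, 0, 0.8], [0, 0, 0.8], [0, 0, 0], [0, 0, 0], [0, 0, 0], [0, 0, 0], [0, 0, 0], [0, 0, 0]], "twist": [[0, 0, 0], [0, 0, 0], [0, 0, 0], [0, 0, 0], [0, 0, 0], [0, 0, 0], [0, 0, 0], [0, 0, 0]], "claw": [1, 0.5, 0, 0, 0, 0, 0, 0]}}

```text
time: 5.45
tcp_pos: [592.5, 286.8, 115.4]
tcp_rot: [-3.14, -0.001, 0.01]
contact_force: [-0.6, -0.1, -0.4]
opening: -0.5
```

```bash
python3 - <<'E'
from h import *
s0,M=st()
t=camera("top");s=camera("side")
crop(t,90,190,120,220,6,"pics/g1.png");crop(s,190,300,300,430,4.5,"pics/g2.png")
p=s0["tcp_pos"]
for d in(-20,0,19,40): print(d,(proj(s,p+M[:,2]*d)[0]-[190,300])*4.5,(proj(t,p+M[:,2]*d)[0]-[90,120])*6)
E
```

```text
t 5.45 tcp [592.5 286.8 115.4] F [-0.6 -0.1 -0.4] M [-0.02  0.04  0.01] op -0.5 q [0.32 0.47 1.41 0.   1.27 1.89]
z [-0.006  0.002 -1.   ] y [ 0.    -1.    -0.002]
-20 [230.87215998 289.40979825] [204.11897277 258.60306749]
0 [237.88571149 323.2997563 ] [231.11796811 278.27598   ]
19 [244.36607442 354.61331085] [255.61527025 296.126025  ]
40 [251.33027797 388.26481621] [281.47368246 314.96784762]
```

View pics/g1.png

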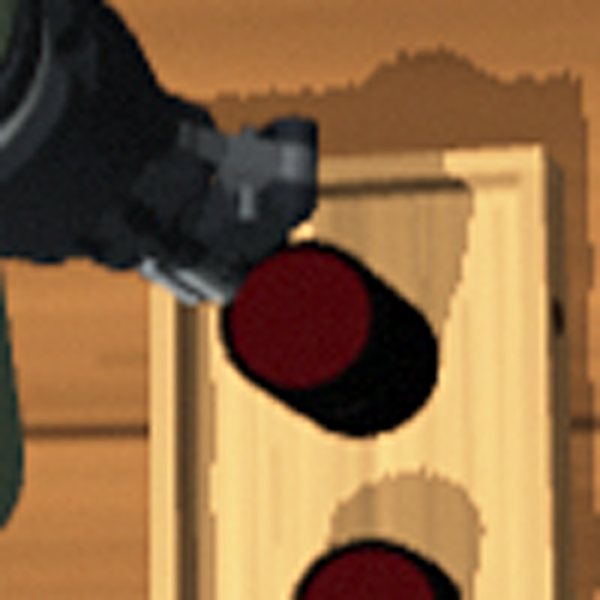

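View pics/g2.png

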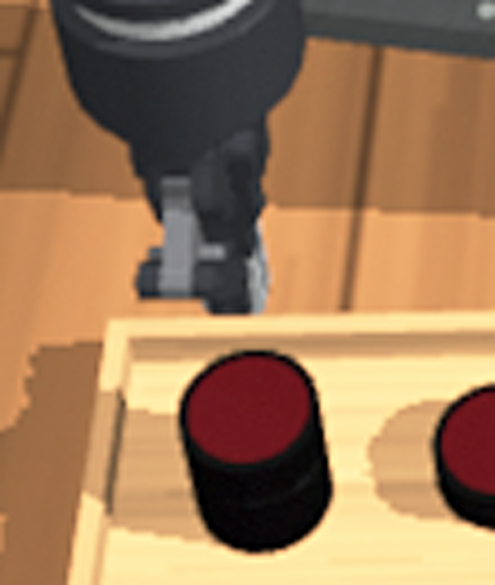

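Shut, the tips image about 25 mm behind where the stated geometry puts them (side (236,311) against a predicted (244,355)), while x and y agree. I'll apply that offset, reopen, and descend to a reported z of about 20, stopping once for a check.

>>> {"method": "apply_moves", "body": {"linear": [[0.05, 0, 0], [0, 0, 0], [0, 0, 0], [0, 0, 0], [0, 0, 0], [0, 0, 0], [0, 0, -0.5], [0, 0, -0.5], [-0.03, 0, -0.5], [0, 0, 0]], "twist": [[0, 0, 0], [0, 0, 0], [0, 0, 0], [0, 0, 0], [0, 0, 0], [0, 0, 0], [0, 0.04, 0], [0, 0.04, 0], [0, 0.04, 0], [0, 0, 0]], "claw": [1, 1, 1, 1, 1, 1, 1, 1, 1, 1]}}

```text
time: 6.55
tcp_pos: [593.0, 286.6, 50.7]
tcp_rot: [-3.14, -0.0, 0.03]
contact_force: [-0.7, -0.3, -1.3]
opening: 85.0
```

```bash
python3 - <<'E'
from h import *
need([595.3,287,20],DOWN)
E
```

```text
t 6.55 tcp [593.  286.6  50.7] F [-0.7 -0.3 -1.3] M [-0.    0.04 -0.  ] op 85.0 q [0.32 0.55 1.43 0.01 1.17 1.88]
z [-0.019  0.002 -1.   ] y [ 0.    -1.    -0.002]
lin units [ 0.06  0.01 -0.77] twist units [-0.02 -0.19 -0.  ]
```

>>> {"method": "apply_moves", "body": {"linear": [[0.06, 0, 0], [0, 0, -0.3], [0, 0, -0.25], [0, 0, -0.2], [0, 0, 0]], "twist": [[0, -0.19, 0], [0, 0.02, 0], [0, 0.02, 0], [0, 0.02, 0], [0, 0, 0]], "claw": [1, 1, 1, 1, 1]}}

```text
time: 7.05
tcp_pos: [596.0, 286.8, 18.5]
tcp_rot: [-3.14, -0.001, 0.006]
contact_force: [-0.1, -0.1, -0.3]
opening: 85.2
```

```bash
python3 - <<'E'
from h import *
need([595.3,287,20],DOWN)
t=camera("top");s=camera("side")
crop(t,90,190,120,220,6,"pics/i1.png");crop(s,190,300,300,430,4.5,"pics/i2.png")
E
```

```text
t 7.05 tcp [596.  286.8  18.5] F [-0.1 -0.1 -0.3] M [-0.05  0.01  0.  ] op 85.2 q [0.32 0.59 1.45 0.   1.1  1.89]
z [-0.004  0.002 -1.   ] y [ 0.    -1.    -0.002]
lin units [-0.02  0.01  0.04] twist units [-0.02 -0.03 -0.  ]
```

View pics/i2.png

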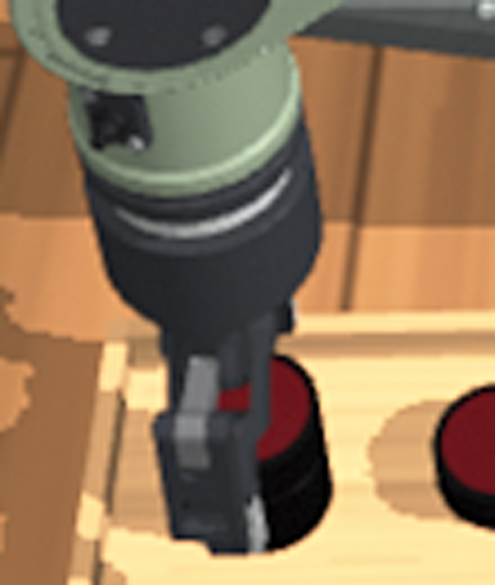

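View pics/i1.png

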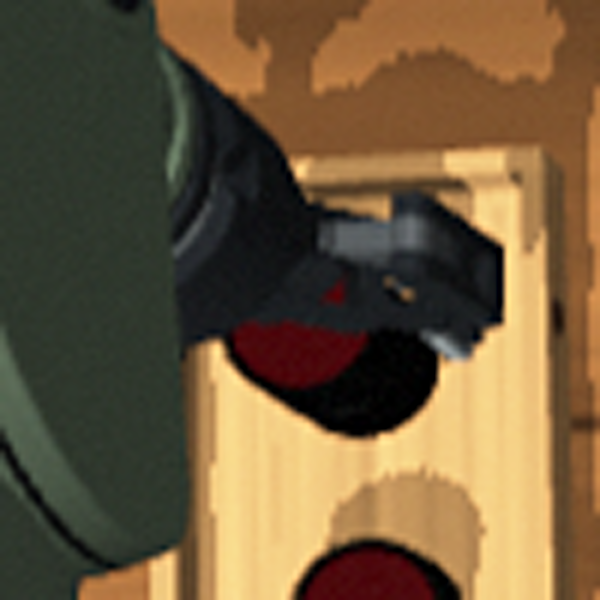

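The fingers straddle the box, with tips at roughly z≈38. Closing now.

>>> {"method": "apply_moves", "body": {"linear": [[0, 0, 0], [0, 0, 0], [0, 0, 0], [0, 0, 0], [0, 0, 0], [0, 0, 0]], "twist": [[0, 0, 0], [0, 0, 0], [0, 0, 0], [0, 0, 0], [0, 0, 0], [0, 0, 0]], "claw": [0.5, 0, 0, 0, 0, 0]}}

```text
time: 7.75
tcp_pos: [599.1, 287.8, 22.9]
tcp_rot: [-3.137, -0.001, -0.006]
contact_force: [0.2, -0.1, -1.0]
opening: 50.1
```

```bash
python3 - <<'E'
from h import *
st()
E
```

```text
t 7.75 tcp [599.1 287.8  22.9] F [ 0.2 -0.1 -1. ] M [-0.06  0.03  0.03] op 50.1 q [0.32 0.59 1.45 0.   1.1  1.89]
z [ 0.004  0.004 -1.   ] y [ 0.    -1.    -0.004]
```

>>> {"method": "apply_moves", "body": {"linear": [[0, 0, 0.25], [0, 0, 0.5], [0, 0, 0.8], [0, 0, 0.8], [0, 0, 0.8], [0, 0, 0]], "twist": [[0, 0, 0], [0, 0, 0], [0, 0, 0], [0, 0, 0], [0, 0, 0], [0, 0, 0]], "claw": [0, 0, 0, 0, 0, 0]}}

```text
time: 8.35
tcp_pos: [596.1, 286.8, 153.3]
tcp_rot: [-3.139, -0.001, 0.002]
contact_force: [0.6, -0.3, -0.5]
opening: 50.4
```

```bash
python3 - <<'E'
from h import *
need([596.5,-7,140],DOWN)
s=camera("side");crop(s,190,300,250,430,3.3,"pics/j2.png")
E
```

```text
t 8.35 tcp [596.1 286.8 153.3] F [ 0.6 -0.3 -0.5] M [-0.05 -0.01  0.01] op 50.4 q [0.32 0.44 1.37 0.   1.33 1.89]
z [-0.001  0.003 -1.   ] y [ 0.    -1.    -0.003]
lin units [ 0.01 -7.35 -0.33] twist units [-0.03 -0.01 -0.  ]
```

View pics/j2.png

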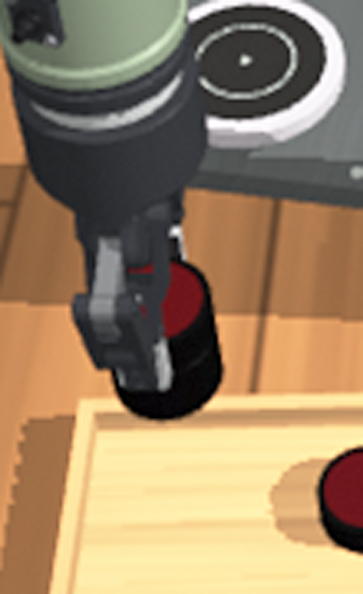

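The box is held. Moving over the platter.

>>> {"method": "apply_moves", "body": {"linear": [[0, -0.5, 0], [0, -0.8, 0], [0, -0.8, 0], [0, -0.8, 0], [0, -0.8, 0], [0, -0.8, 0], [0, -0.8, 0], [0, -0.8, 0], [0, -0.6, 0], [0, -0.4, 0], [0, 0, 0]], "twist": [[0, 0, 0], [0, 0, 0], [0, 0, 0], [0, 0, 0], [0, 0, 0], [0, 0, 0], [0, 0, 0], [0, 0, 0], [0, 0, 0], [0, 0, 0], [0, 0, 0]], "claw": [0, 0, 0, 0, 0, 0, 0, 0, 0, 0, 0]}}

```text
time: 9.5
tcp_pos: [575.2, -17.9, 129.2]
tcp_rot: [3.137, -0.002, -0.069]
contact_force: [0.7, 0.3, -1.6]
opening: 50.2
```

```bash
python3 - <<'E'
from h import *
need([596.5,-7,100],DOWN)
E
```

```text
t 9.5 tcp [575.2 -17.9 129.2] F [ 0.7  0.3 -1.6] M [ 0.    0.01 -0.02] op 50.2 q [-0.17  0.32  1.59 -0.01  1.28  1.4 ]
z [-0.044 -0.004 -0.999] y [-0.001 -1.     0.004]
lin units [ 0.53  0.27 -0.73] twist units [ 0.03 -0.42  0.01]
```

>>> {"method": "apply_moves", "body": {"linear": [[0.27, 0.14, 0], [0.27, 0.13, 0], [0, 0, 0]], "twist": [[0.02, -0.21, 0], [0.02, -0.21, 0], [0, 0, 0]], "claw": [0, 0, 0]}}

```text
time: 9.8
tcp_pos: [596.0, -5.2, 126.2]
tcp_rot: [-3.138, 0.003, 0.003]
contact_force: [0.3, -0.2, -1.0]
opening: 50.4
```

```bash
python3 - <<'E'
from h import *
need([596.5,-7,80],DOWN)
t=camera("top");s=camera("side")
crop(t,230,350,110,220,5,"pics/k1.png");crop(s,200,330,170,320,4,"pics/k2.png")
E
```

```text
t 9.8 tcp [596.   -5.2 126.2] F [ 0.3 -0.2 -1. ] M [-0.07  0.04  0.02] op 50.4 q [-0.16  0.34  1.57  0.    1.24  1.42]
z [-0.002  0.003 -1.   ] y [-0.002 -1.    -0.003]
lin units [ 0.01 -0.04 -1.16] twist units [-0.03 -0.02  0.02]
```

View pics/k1.png

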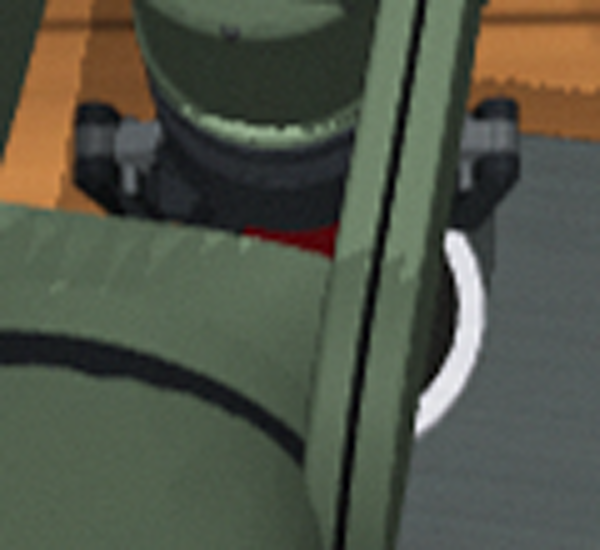

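View pics/k2.png

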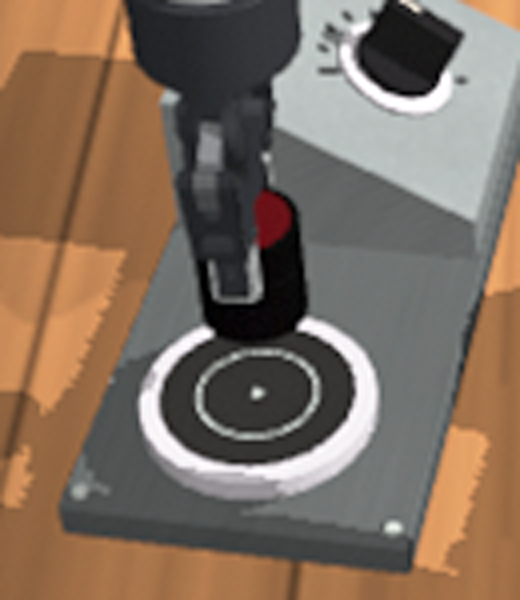

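>>> {"method": "apply_moves", "body": {"linear": [[0, -0.04, -0.4], [0, 0, -0.4], [0, 0, -0.3], [0, 0, 0]], "twist": [[-0.03, 0, 0], [0, 0.03, 0], [0, 0.03, 0], [0, 0, 0]], "claw": [0, 0, 0, 0]}}

```text
time: 10.3
tcp_pos: [595.8, -4.6, 81.0]
tcp_rot: [3.141, 0.004, -0.013]
contact_force: [-0.7, 0.6, -1.4]
opening: 50.5
```

```bash
python3 - <<'E'
from h import *
need([596.5,-7,66],DOWN)
s=camera("side")
crop(s,200,330,170,320,4,"pics/l2.png")
for z in(50,60,70): print(z,(proj(s,[[596.5+26*np.cos(k),-7+26*np.sin(k),z] for k in(0,np.pi/2,np.pi)])-[200,170])*4)
E
```

```text
t 10.3 tcp [595.8  -4.6  81. ] F [-0.7  0.6 -1.4] M [ 0.    0.05 -0.  ] op 50.5 q [-0.15  0.39  1.6  -0.    1.16  1.42]
z [-0.008 -0.001 -1.   ] y [ 0.002 -1.     0.001]
lin units [ 0.02 -0.06 -0.37] twist units [ 0.01 -0.08 -0.02]
50 [[206.0901304  391.05044305]
 [251.72482667 428.9661129 ]
 [308.85153686 391.89447136]]
60 [[203.98386242 377.05126197]
 [249.8431947  414.94390089]
 [307.31982989 377.87635849]]
70 [[201.85380158 362.89394315]
 [247.93994149 400.7605641 ]
 [305.770791   363.69962465]]
```

View pics/l2.png

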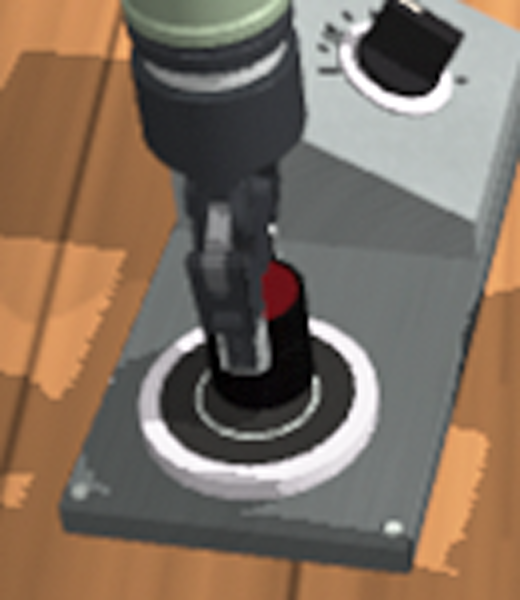

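>>> {"method": "apply_moves", "body": {"linear": [[0.1, -0.07, 0], [0, 0, -0.15], [0, 0, -0.12], [0, 0, 0]], "twist": [[0, -0.08, 0], [0, 0.01, 0], [0, 0.01, 0], [0, 0, 0]], "claw": [0, 0, 0, 0]}}

```text
time: 10.75
tcp_pos: [602.4, -8.2, 72.0]
tcp_rot: [3.14, 0.003, 0.005]
contact_force: [-0.7, 0.6, -1.3]
opening: 50.5
```

```bash
python3 - <<'E'
from h import *
need([598.5,-7,62],DOWN)
s=camera("side")
crop(s,220,310,230,300,7,"pics/m2.png")
for z in(50,55): print(z,(proj(s,[[596.5+26*np.cos(k),-7+26*np.sin(k),z] for k in(0,np.pi/2,np.pi)])-[220,230])*7)
E
```

```text
t 10.75 tcp [602.4  -8.2  72. ] F [-0.7  0.6 -1.3] M [ 0.03 -0.    0.01] op 50.5 q [-0.16  0.41  1.59 -0.    1.13  1.41]
z [ 0.003 -0.002 -1.   ] y [ 0.002 -1.     0.002]
lin units [-0.1   0.03 -0.25] twist units [ 0.01  0.03 -0.02]
50 [[220.6577282  264.33827534]
 [300.51844668 330.69069757]
 [400.4901895  265.81532488]]
55 [[218.81990468 252.12329391]
 [298.87670793 318.45620696]
 [399.15370536 253.58388246]]
```

View pics/m2.png

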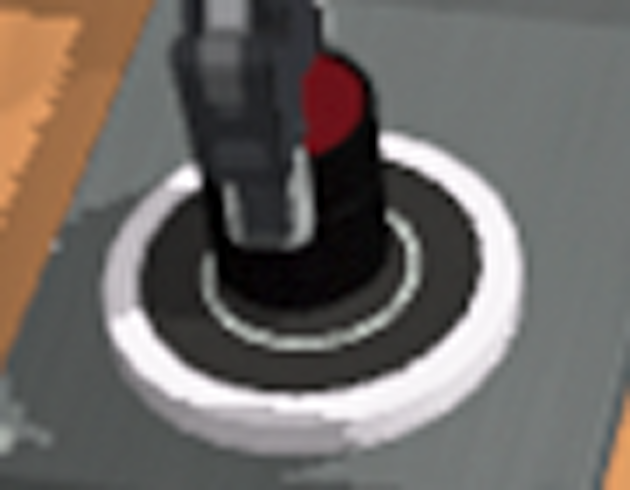

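>>> {"method": "apply_moves", "body": {"linear": [[-0.06, 0, -0.1], [0, 0, -0.06], [0, 0, 0]], "twist": [[0, 0.02, 0], [0, 0, 0], [0, 0, 0]], "claw": [0, 0, 0]}}

```text
time: 11.1
tcp_pos: [600.3, -8.3, 66.0]
tcp_rot: [3.14, 0.003, 0.004]
contact_force: [0.6, 0.1, -1.8]
opening: 50.0
```

```bash
python3 - <<'E'
from h import *
need([598.5,-7,62],DOWN)
s=camera("side")
crop(s,220,310,230,300,7,"pics/n2.png")
E
```

```text
t 11.1 tcp [600.3  -8.3  66. ] F [ 0.6  0.1 -1.8] M [-0.01 -0.   -0.  ] op 50.0 q [-0.16  0.42  1.6  -0.    1.12  1.41]
z [ 0.002 -0.002 -1.   ] y [ 0.002 -1.     0.002]
lin units [-0.05  0.03 -0.1 ] twist units [ 0.02  0.02 -0.02]
```

View pics/n2.png

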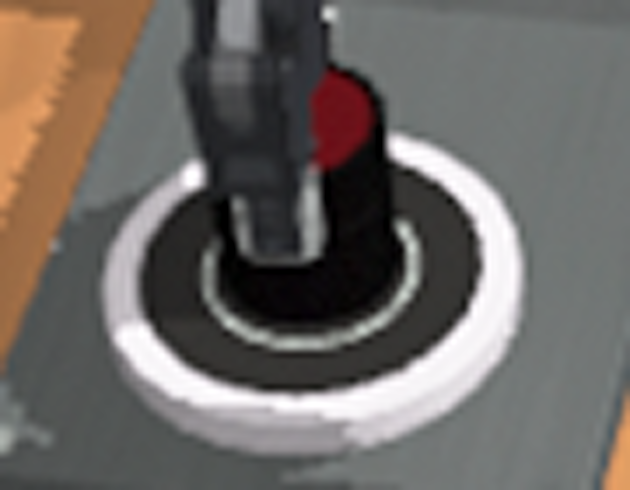

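>>> {"method": "apply_moves", "body": {"linear": [[-0.02, 0, -0.04], [0, 0, -0.03], [0, 0, 0]], "twist": [[0, 0, 0], [0, 0, 0], [0, 0, 0]], "claw": [0, 0, 0]}}

```text
time: 11.45
tcp_pos: [599.8, -8.3, 64.0]
tcp_rot: [3.14, 0.003, 0.005]
contact_force: [0.1, 0.4, -1.5]
opening: 50.5
```

>>> {"method": "apply_moves", "body": {"linear": [[0, 0, -0.03], [0, 0, 0]], "twist": [[0, 0, 0], [0, 0, 0]], "claw": [0, 0]}}

```text
time: 11.65
tcp_pos: [600.4, -8.4, 64.1]
tcp_rot: [3.14, 0.004, 0.007]
contact_force: [0.8, 0.8, -0.5]
opening: 50.2
```

>>> {"method": "apply_moves", "body": {"linear": [[0, 0, -0.04], [0, 0, -0.04]], "twist": [[0, 0, 0], [0, 0, 0]], "claw": [0, 0]}}

```text
time: 11.85
tcp_pos: [601.0, -8.4, 63.8]
tcp_rot: [3.139, 0.004, 0.008]
contact_force: [-4.9, -0.2, 10.7]
opening: 50.4
```

```bash
python3 - <<'E'
from h import *
st()
s=camera("side")
crop(s,220,310,230,300,7,"pics/o2.png")
E
```

```text
t 11.85 tcp [601.   -8.4  63.8] F [-4.9 -0.2 10.7] M [0.25 1.03 0.11] op 50.4 q [-0.16  0.42  1.6  -0.    1.11  1.41]
z [ 0.005 -0.002 -1.   ] y [ 0.003 -1.     0.002]
```

View pics/o2.png

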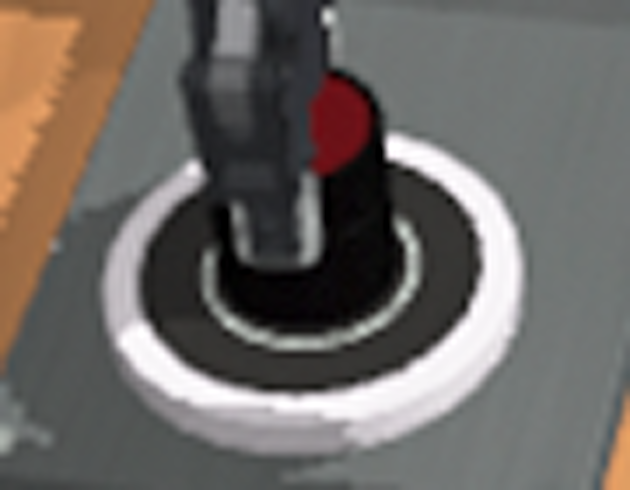

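There is contact with the platter at 10.7 N, and the box looks upright and centred within about 1 mm. I'll ease off, open, and then rise straight up.

>>> {"method": "apply_moves", "body": {"linear": [[0, 0, 0.01], [0, 0, 0], [0, 0, 0], [0, 0, 0], [0, 0, 0], [0, 0, 0], [0, 0, 0]], "twist": [[0, 0, 0], [0, 0, 0], [0, 0, 0], [0, 0, 0], [0, 0, 0], [0, 0, 0], [0, 0, 0]], "claw": [0, 0.75, 1, 1, 1, 1, 1]}}

```text
time: 12.6
tcp_pos: [601.2, -8.5, 63.3]
tcp_rot: [3.139, 0.004, 0.009]
contact_force: [-0.1, 1.0, 0.2]
opening: 85.5
```

```bash
python3 - <<'E'
from h import *
st()
s=camera("side")
crop(s,200,330,170,320,4,"pics/p2.png")
E
```

```text
t 12.6 tcp [601.2  -8.5  63.3] F [-0.1  1.   0.2] M [ 0.02 -0.02  0.03] op 85.5 q [-0.16  0.42  1.6  -0.    1.11  1.41]
z [ 0.006 -0.002 -1.   ] y [ 0.003 -1.     0.002]
```

View pics/p2.png

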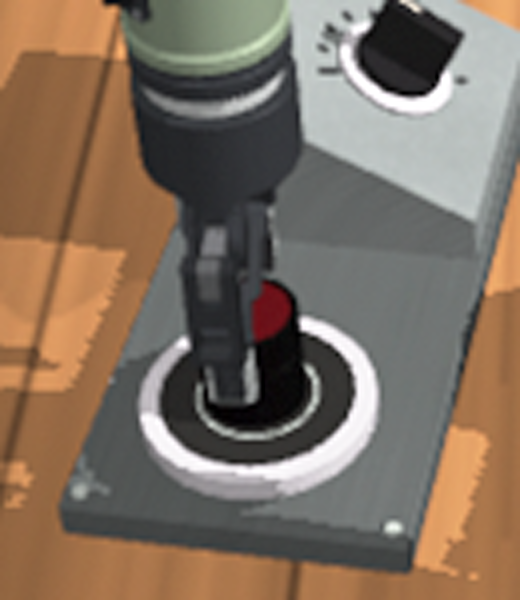

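>>> {"method": "apply_moves", "body": {"linear": [[0, 0, 0.3], [0, 0, 0.4], [0, 0, 0.5], [0, 0, 0.6], [0, 0, 0.7], [0, 0, 0.7], [0, 0, 0]], "twist": [[0, 0, 0], [0, 0, 0], [0, 0, 0], [0, 0, 0], [0, 0, 0], [0, 0, 0], [0, 0, 0]], "claw": [1, 1, 1, 1, 1, 1, 1]}}

```text
time: 13.35
tcp_pos: [600.4, -8.3, 200.3]
tcp_rot: [3.139, 0.004, 0.01]
contact_force: [1.2, -0.2, 1.0]
opening: 85.5
```

```bash
cat >> h.py <<'E'
S=H-21.7*xb-1.2*yb+81.5*zz
G=S+35*n
def selM(th):
    x=bardir(th); y=np.cross(n,x); z=-n
    y=-y  # jaw direction toward -y side
    return np.c_[np.cross(y,z),y,z]
E
python3 - <<'E'
from h import *
print("G",G, "approach TCP 80mm out w/ 25 offset", G+55*n)
Mt=selM(2*np.radians(24)); print(Mt)
need(G+(80-25)*n,Mt)
s=camera("side")
crop(s,200,330,170,320,4,"pics/q2.png")
E
```

```text
G [ 526.01222402 -230.35948788  112.68522835] approach TCP 80mm out w/ 25 offset [ 501.30492605 -226.76388312  161.69058718]
[[ 0.84019269 -0.30351617  0.4492236 ]
 [-0.30789528 -0.9490887  -0.06537463]
 [ 0.4461953  -0.08338918 -0.89100652]]
t 13.35 tcp [600.4  -8.3 200.3] F [ 1.2 -0.2  1. ] M [ 0.   -0.02  0.  ] op 85.5 q [-0.16  0.27  1.5  -0.    1.37  1.41]
z [ 0.007 -0.002 -1.   ] y [ 0.003 -1.     0.002]
lin units [-2.48 -5.46 -0.96] twist units [ 0.13 -4.46 -3.1 ]
```

View pics/q2.png

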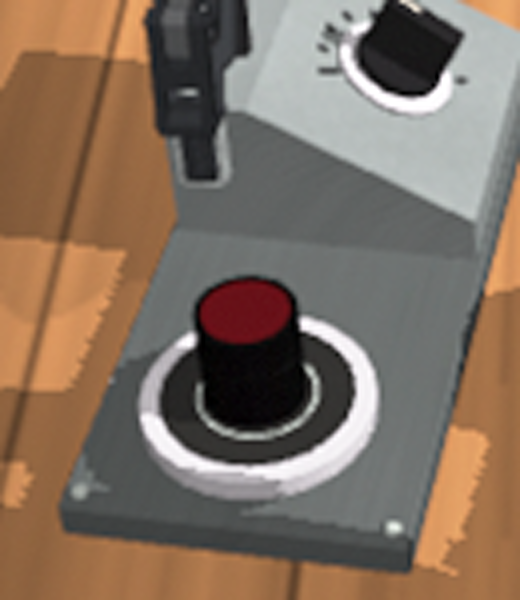

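The box stands upright and centred, with the jaws clear of it. Now to the approach pose for the selector.

>>> {"method": "apply_moves", "body": {"linear": [[-0.3, -0.68, 0], [-0.3, -0.68, 0], [-0.3, -0.68, 0], [-0.3, -0.68, 0], [-0.3, -0.68, 0], [-0.3, -0.68, 0], [-0.3, -0.68, 0], [-0.3, -0.68, 0], [0, 0, 0]], "twist": [[0.02, -0.55, -0.38], [0.02, -0.55, -0.38], [0.02, -0.55, -0.38], [0.02, -0.55, -0.38], [0.02, -0.55, -0.38], [0.02, -0.55, -0.38], [0.02, -0.55, -0.38], [0.02, -0.55, -0.38], [0, 0, 0]], "claw": [1, 1, 1, 1, 1, 1, 1, 1, 1]}}

```text
time: 14.3
tcp_pos: [493.4, -228.1, 187.5]
tcp_rot: [-2.998, 0.504, -0.722]
contact_force: [0.4, 0.4, -0.8]
opening: 85.0
```

```bash
python3 - <<'E'
from h import *
need(G+(80-25)*n,selM(2*np.radians(24)))
E
```

```text
t 14.3 tcp [ 493.4 -228.1  187.5] F [ 0.4  0.4 -0.8] M [0.   0.21 0.02] op 85.0 q [-0.76 -0.11  2.01  0.35  0.88  0.97]
z [ 0.446 -0.059 -0.893] y [-0.306 -0.948 -0.09 ]
lin units [ 0.2   0.03 -0.65] twist units [-0.08 -0.04  0.02]
```

Orientation is good. I'll correct the position, then look at where the fingers really are.

>>> {"method": "apply_moves", "body": {"linear": [[0.1, 0.02, -0.33], [0.1, 0.01, -0.3], [0, 0, 0]], "twist": [[-0.06, -0.03, 0.02], [0, 0, 0], [0, 0, 0]], "claw": [1, 1, 1]}}

```text
time: 14.6
tcp_pos: [499.4, -226.1, 159.2]
tcp_rot: [-3.001, 0.505, -0.722]
contact_force: [-0.1, -0.1, -0.4]
opening: 85.4
```

```bash
cat >> h.py <<'E'
def drawtool(c,fn,box,s,off=25,op=None):
    st_=monitor.get_state(); M=R.from_rotvec(st_["tcp_rot"]).as_matrix(); p=st_["tcp_pos"]-off*M[:,2]
    w=(st_["opening"] if op is None else op)/2; u0,u1,v0,v1=box
    im=np.ascontiguousarray(c["pixels"][:,:,::-1]); im=cv2.resize(im[v0:v1,u0:u1],None,fx=s,fy=s,interpolation=cv2.INTER_CUBIC)
    P=lambda X:((proj(c,X)-[u0,v0]+.5)*s).astype(int)
    tip=19-13*min(1,2*w/85)
    for sg in(1,-1):
        q=[p+M@np.array([a*11,sg*w,d]) for a,d in((1,tip),(-1,tip),(-1,tip-25),(1,tip-25))]
        cv2.polylines(im,[P(q)],True,(0,255,0),1)
    cv2.line(im,*map(tuple,P([p,p+M[:,2]*80])),(0,255,255),1)
    cv2.imwrite(fn,im)
E
python3 - <<'E'
from h import *
need(G+(80-25)*n,selM(2*np.radians(24)))
t=camera("top");s=camera("side")
drawtool(t,"pics/r1.png",(340,480,130,260),4.5);drawtool(s,"pics/r2.png",(240,360,100,230),4.5)
E
```

```text
t 14.6 tcp [ 499.4 -226.1  159.2] F [-0.1 -0.1 -0.4] M [-0.    0.24  0.01] op 85.4 q [-0.74 -0.06  2.03  0.36  0.81  0.96]
z [ 0.445 -0.062 -0.893] y [-0.307 -0.948 -0.087]
lin units [ 0.05 -0.02  0.06] twist units [-0.05 -0.04  0.03]
```

View pics/r1.png

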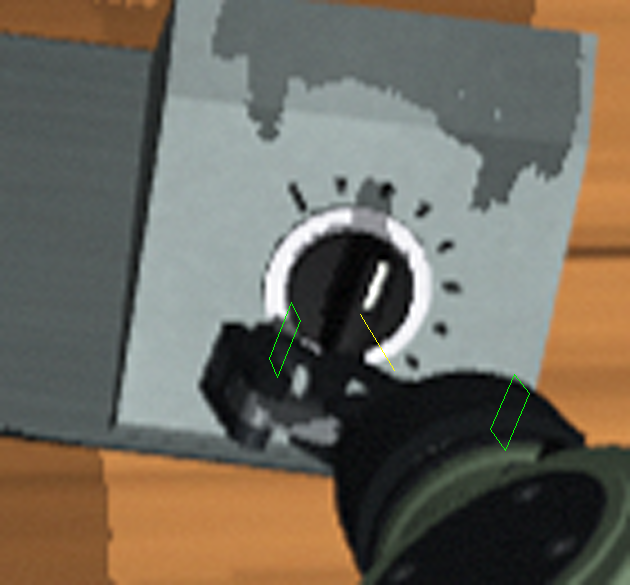

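View pics/r2.png

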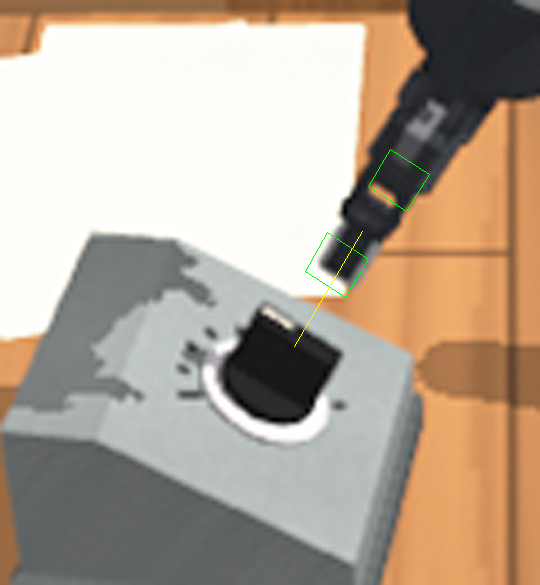

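>>> {"method": "apply_moves", "body": {"linear": [[0.05, -0.02, 0.06], [0, 0, 0], [0, 0, 0], [0, 0, 0]], "twist": [[-0.05, -0.04, 0.03], [0, 0, 0], [0, 0, 0], [0, 0, 0]], "claw": [0.45, 0.45, 0.45, 0.45]}}

```text
time: 15.1
tcp_pos: [503.9, -227.4, 165.9]
tcp_rot: [-3.006, 0.493, -0.74]
contact_force: [1.0, -0.9, 0.6]
opening: 38.5
```

```bash
python3 - <<'E'
from h import *
need(G+(80-25)*n,selM(2*np.radians(24)))
t=camera("top");s=camera("side")
drawtool(t,"pics/s1.png",(380,470,160,240),7);drawtool(s,"pics/s2.png",(270,350,110,200),6.5)
crop(t,380,470,160,240,7,"pics/s3.png");crop(s,270,350,110,200,6.5,"pics/s4.png")
E
```

```text
t 15.1 tcp [ 503.9 -227.4  165.9] F [ 1.  -0.9  0.6] M [ 0.03  0.2  -0.01] op 38.5 q [-0.74 -0.06  2.02  0.36  0.81  0.96]
z [ 0.454 -0.068 -0.889] y [-0.3   -0.95  -0.081]
lin units [-0.07  0.02 -0.11] twist units [ 0.04  0.05 -0.03]
```

View pics/s1.png

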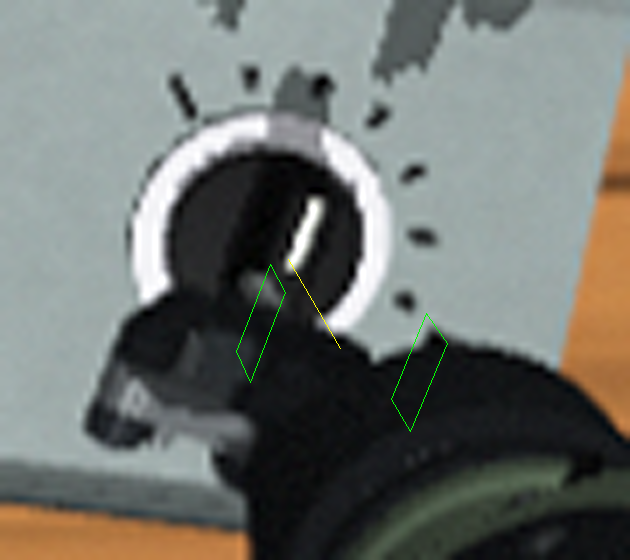

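View pics/s2.png

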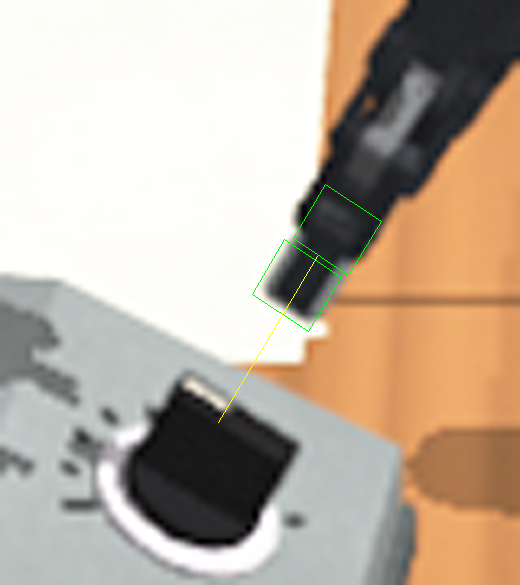

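View pics/s3.png

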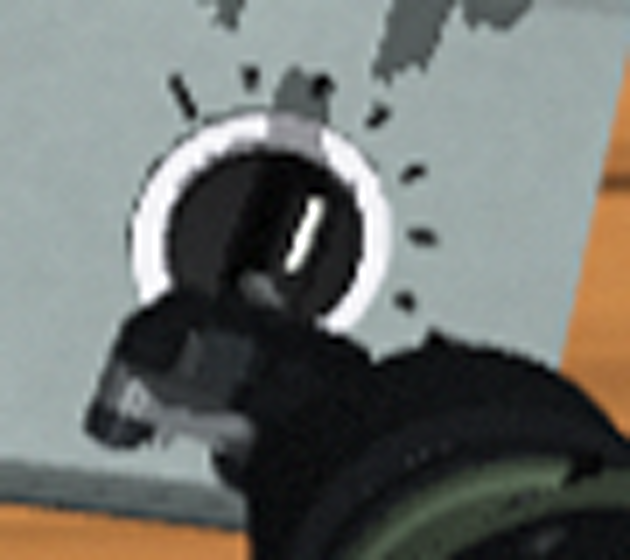

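View pics/s4.png

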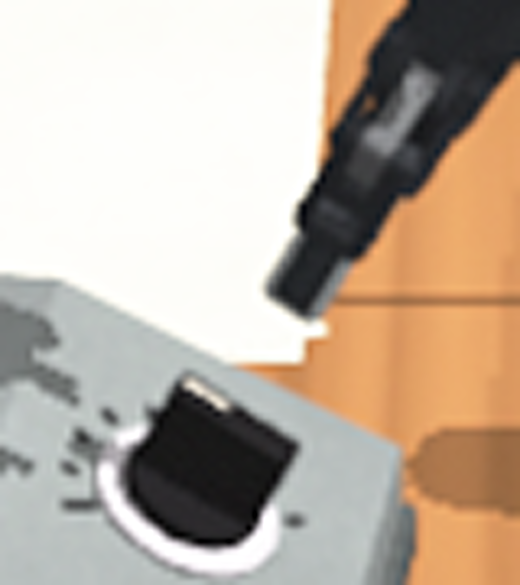

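The overlay matches the fingers to about 2–3 mm, so the offset runs along the tool axis and the tool axis passes through the bar. I'll advance partway along it.

>>> {"method": "apply_moves", "body": {"linear": [[0.16, -0.02, -0.38], [0.18, -0.03, -0.36], [0.18, -0.03, -0.36], [0.14, -0.02, -0.27], [0, 0, 0]], "twist": [[0.04, 0.05, -0.03], [0, 0, 0], [0, 0, 0], [0, 0, 0], [0, 0, 0]], "claw": [0.5, 0.5, 0.5, 0.5, 0.5]}}

```text
time: 15.7
tcp_pos: [531.8, -232.7, 111.1]
tcp_rot: [-3.006, 0.5, -0.735]
contact_force: [0.2, 0.1, -0.2]
opening: 42.9
```

```bash
python3 - <<'E'
from h import *
need(G-27*n,selM(2*np.radians(24)))
t=camera("top");s=camera("side")
drawtool(t,"pics/t1.png",(380,470,160,240),7,27);drawtool(s,"pics/t2.png",(270,350,130,210),7,27)
crop(s,270,350,130,210,7,"pics/t4.png")
E
```

```text
t 15.7 tcp [ 531.8 -232.7  111.1] F [ 0.2  0.1 -0.2] M [ 0.06  0.26 -0.01] op 42.9 q [-0.7   0.09  2.    0.39  0.68  0.94]
z [ 0.451 -0.068 -0.89 ] y [-0.304 -0.949 -0.082]
lin units [ 0.16  0.01 -0.56] twist units [0.02 0.02 0.01]
```

View pics/t1.png

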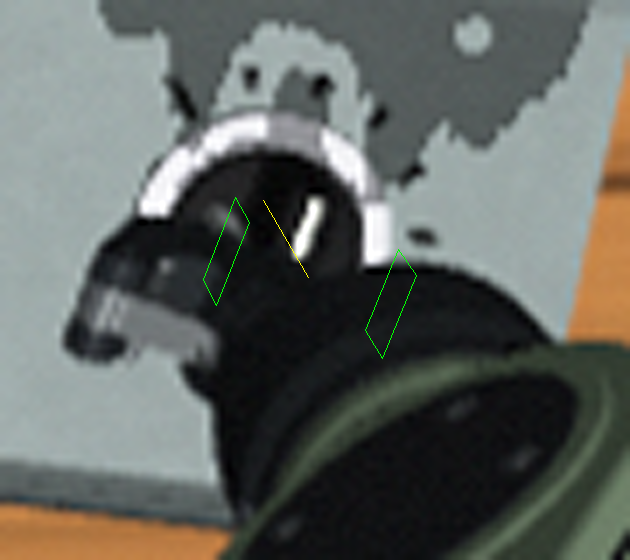

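View pics/t2.png

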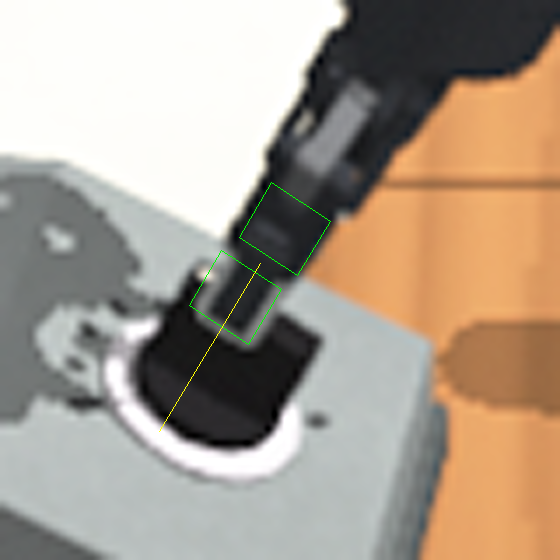

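View pics/t4.png

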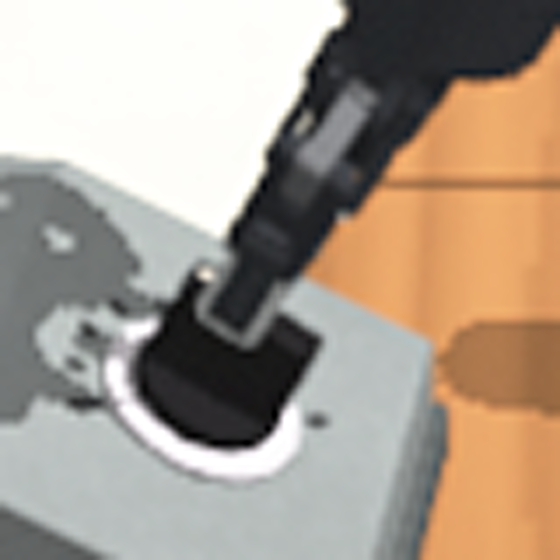

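Reading and image agree: the tool axis sits about 4.5 mm to the +x side of the selector axis. I'll shift sideways and then advance the last ~21 mm.

>>> {"method": "apply_moves", "body": {"linear": [[-0.1, 0.05, -0.05], [0, 0, 0], [0.12, -0.02, -0.24], [0.1, -0.01, -0.2], [0, 0, 0]], "twist": [[0.02, 0.02, 0], [0, 0, 0], [0, 0, 0], [0, 0, 0], [0, 0, 0]], "claw": [0.5, 0.5, 0.5, 0.5, 0.5]}}

```text
time: 16.3
tcp_pos: [538.1, -233.7, 94.9]
tcp_rot: [-3.006, 0.501, -0.743]
contact_force: [-0.4, -0.1, -0.2]
opening: 42.5
```

```bash
python3 - <<'E'
from h import *
need(G-27*n,selM(2*np.radians(24)))
t=camera("top");s=camera("side")
drawtool(s,"pics/u2.png",(270,350,130,210),7,27)
crop(s,270,350,130,210,7,"pics/u4.png")
crop(t,380,470,160,240,7,"pics/u1.png")
E
```

```text
t 16.3 tcp [ 538.1 -233.7   94.9] F [-0.4 -0.1 -0.2] M [ 0.05  0.23 -0.05] op 42.5 q [-0.69  0.13  2.    0.41  0.64  0.92]
z [ 0.454 -0.071 -0.888] y [-0.305 -0.949 -0.08 ]
lin units [ 0.    0.04 -0.16] twist units [0.05 0.06 0.02]
```

View pics/u4.png

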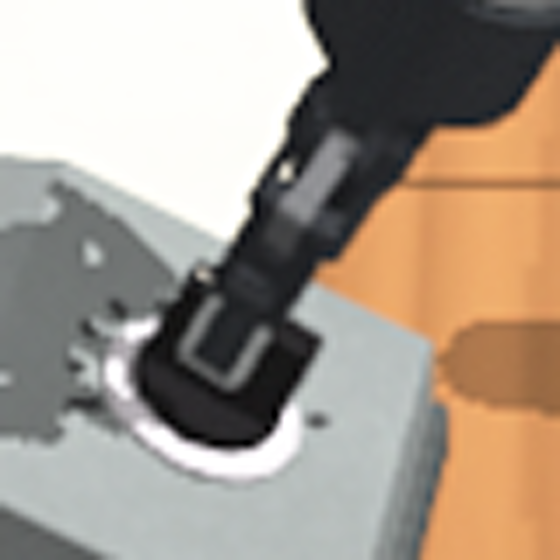

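View pics/u1.png

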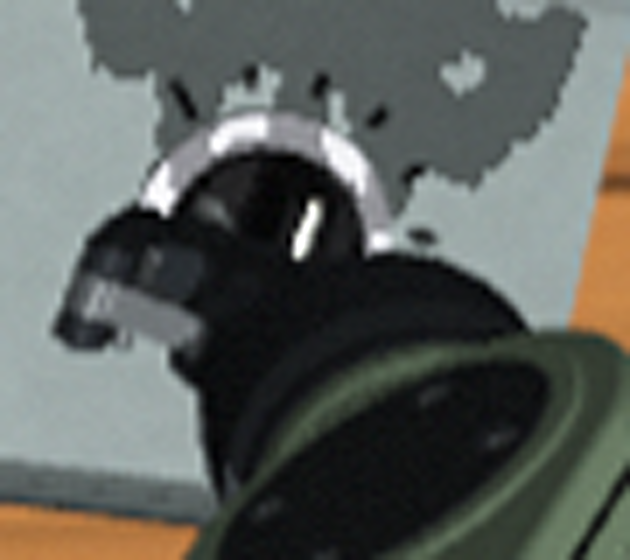

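The pads straddle the bar with good overlap. A small lateral trim, then close.

>>> {"method": "apply_moves", "body": {"linear": [[-0.04, 0.04, -0.08], [0, 0, 0], [0, 0, 0], [0, 0, 0], [0, 0, 0], [0, 0, 0], [0, 0, 0]], "twist": [[0.05, 0.05, 0.02], [0, 0, 0], [0, 0, 0], [0, 0, 0], [0, 0, 0], [0, 0, 0], [0, 0, 0]], "claw": [0.5, 0.5, 0.25, 0, 0, 0, 0]}}

```text
time: 17.1
tcp_pos: [536.9, -230.9, 92.7]
tcp_rot: [-3.002, 0.498, -0.733]
contact_force: [1.1, 0.5, 0.0]
opening: 12.6
```

```bash
python3 - <<'E'
from h import *
need(G-27*n,selM(2*np.radians(24)))
s=camera("side")
crop(s,270,350,130,210,7,"pics/v4.png")
E
```

```text
t 17.1 tcp [ 536.9 -230.9   92.7] F [1.1 0.5 0. ] M [ 0.06  0.22 -0.01] op 12.6 q [-0.69  0.13  2.    0.41  0.64  0.92]
z [ 0.451 -0.064 -0.89 ] y [-0.302 -0.949 -0.085]
lin units [ 0.03 -0.03 -0.1 ] twist units [-0.01  0.02 -0.01]
```

View pics/v4.png

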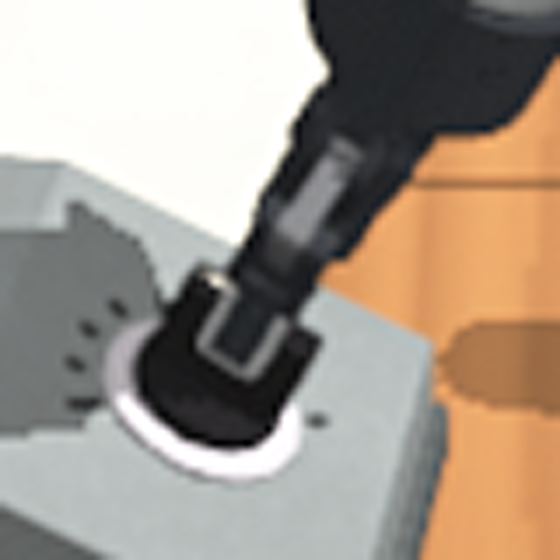

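Gripped at 12.6 mm opening with near-zero side force. I'll turn anticlockwise in small pieces.

>>> {"method": "apply_moves", "body": {"linear": [[0, 0, 0], [0, 0, 0], [0, 0, 0], [0, 0, 0]], "twist": [[-0.27, 0.04, 0.53], [-0.27, 0.04, 0.53], [-0.27, 0.04, 0.53], [0, 0, 0]], "claw": [0, 0, 0, 0]}}

```text
time: 17.55
tcp_pos: [536.9, -231.2, 92.7]
tcp_rot: [3.014, -0.205, 0.725]
contact_force: [0.5, 1.8, 0.5]
opening: 12.7
```

```bash
cat >> h.py <<'E'
def sel():
    s,M=st(); y=-M[:,1]; y=y-(y@n)*n; x=np.cross(y,n); ang=np.arctan2(x@yb,x@up)
    e=s["tcp_pos"]-(G-27*n); al=e@n; lat=e-al*n
    print("jaw selector angle deg",round(np.degrees(PH-ang),1),"M.n",round(s["moment"]@n,2),"|F|",round(np.linalg.norm(s["contact_force"]),1),"along n",round(al,1),"lat",lat.round(1),"tilt",np.degrees(np.arccos(-M[:,2]@n)).round(1))
E
python3 -c "from h import *;sel()"
```

```text
t 17.55 tcp [ 536.9 -231.2   92.7] F [0.5 1.8 0.5] M [0.06 0.16 0.04] op 12.7 q [-0.69  0.13  2.    0.41  0.64  0.73]
z [ 0.45  -0.064 -0.891] y [-0.136 -0.991  0.003]
jaw selector angle deg 36.9 M.n 0.02 |F| 1.9 along n 4.2 lat [0.6 0.7 0.3] tilt 0.3
```

>>> {"method": "apply_moves", "body": {"linear": [[0, 0, 0], [0, 0, 0], [0, 0, 0], [0, 0, 0], [0, 0, 0], [0, 0, 0], [0, 0, 0], [0, 0, 0]], "twist": [[-0.31, 0.05, 0.62], [-0.31, 0.05, 0.62], [-0.31, 0.05, 0.62], [-0.31, 0.05, 0.62], [-0.31, 0.05, 0.62], [-0.31, 0.05, 0.62], [-0.31, 0.05, 0.62], [0, 0, 0]], "claw": [0, 0, 0, 0, 0, 0, 0, 0]}}

```text
time: 18.35
tcp_pos: [537.0, -231.6, 92.8]
tcp_rot: [2.864, 0.553, 0.658]
contact_force: [0.6, 1.0, -0.2]
opening: 12.6
```

```bash
python3 -c "from h import *;sel()"
```

```text
t 18.35 tcp [ 537.  -231.6   92.8] F [ 0.6  1.  -0.2] M [0.16 0.01 0.15] op 12.6 q [-0.69  0.13  2.    0.4   0.65  0.22]
z [ 0.447 -0.064 -0.892] y [ 0.319 -0.921  0.225]
jaw selector angle deg 7.3 M.n 0.07 |F| 1.1 along n 4.2 lat [0.7 0.2 0.4] tilt 0.4
```

>>> {"method": "apply_moves", "body": {"linear": [[0, 0, 0], [0, 0, 0], [0, 0, 0], [0, 0, 0]], "twist": [[-0.16, 0.02, 0.32], [-0.16, 0.02, 0.32], [-0.16, 0.02, 0.32], [-0.16, 0.02, 0.32]], "claw": [0, 0, 0, 0]}}

```text
time: 18.75
tcp_pos: [537.1, -231.7, 92.8]
tcp_rot: [2.79, 0.75, 0.637]
contact_force: [-0.5, 1.3, -0.5]
opening: 12.3
```

```bash
python3 -c "from h import *;sel()"
```

```text
t 18.75 tcp [ 537.1 -231.7   92.8] F [-0.5  1.3 -0.5] M [ 0.37  0.15 -0.57] op 12.3 q [-0.69  0.13  2.    0.41  0.64  0.07]
z [ 0.449 -0.063 -0.891] y [ 0.435 -0.856  0.28 ]
jaw selector angle deg -0.9 M.n -0.66 |F| 1.5 along n 4.2 lat [0.8 0.2 0.4] tilt 0.3
```

The torque rose to 0.66 N m at about 0°, which is the end stop. I'll press a little more and rest there, then check by picture.

>>> {"method": "apply_moves", "body": {"linear": [[0, 0, 0], [0, 0, 0], [0, 0, 0], [0, 0, 0], [0, 0, 0], [0, 0, 0], [0, 0, 0], [0, 0, 0], [0, 0, 0], [0, 0, 0], [0, 0, 0]], "twist": [[-0.16, 0.02, 0.32], [0, 0, 0], [0, 0, 0], [0, 0, 0], [0, 0, 0], [0, 0, 0], [0, 0, 0], [0, 0, 0], [0, 0, 0], [0, 0, 0], [0, 0, 0]], "claw": [0, 0, 0, 0, 0, 0, 0, 0, 0, 0, 0]}}

```text
time: 19.85
tcp_pos: [537.1, -231.6, 92.8]
tcp_rot: [2.783, 0.768, 0.639]
contact_force: [-0.0, 2.0, 1.5]
opening: 12.5
```

```bash
python3 - <<'E'
from h import *
sel()
t=camera("top");s=camera("side")
draw(t,0,"pics/w1.png",(380,470,160,240),7);draw(s,0,"pics/w2.png",(270,350,130,210),7)
E
```

```text
t 19.85 tcp [ 537.1 -231.6   92.8] F [-0.   2.   1.5] M [ 0.51  0.12 -0.87] op 12.5 q [-0.7   0.13  2.    0.41  0.64  0.05]
z [ 0.451 -0.062 -0.89 ] y [ 0.445 -0.849  0.284]
jaw selector angle deg -1.7 M.n -1.0 |F| 2.5 along n 4.2 lat [0.8 0.2 0.4] tilt 0.4
```

View pics/w1.png

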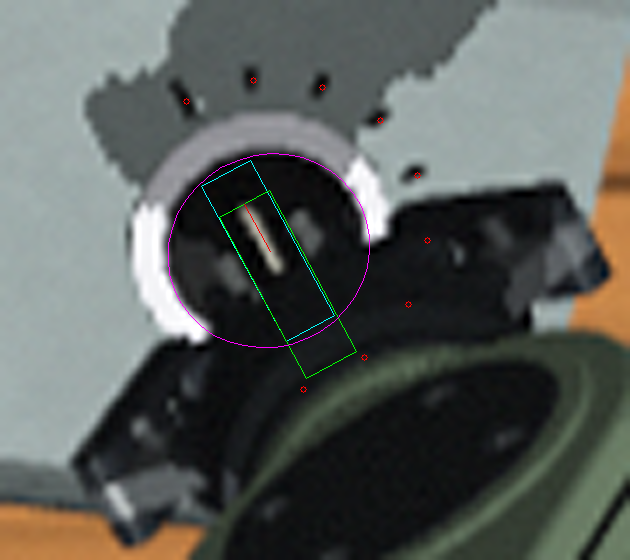

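View pics/w2.png

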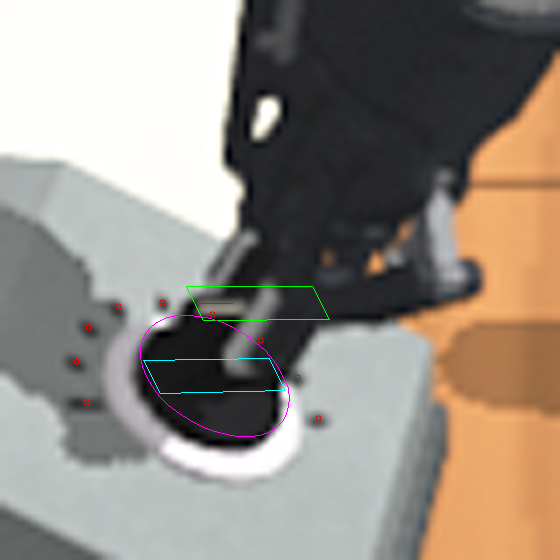

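The white line lies on the end-stop mark, and the selector rested there about a second with 1 N m against the stop. Now forward (clockwise) three clicks, towards 72°.

>>> {"method": "apply_moves", "body": {"linear": [[0, 0, 0], [0, 0, 0], [0, 0, 0], [0, 0, 0], [0, 0, 0], [0, 0, 0], [0, 0, 0], [0, 0, 0], [0, 0, 0], [0, 0, 0], [0, 0, 0], [0, 0, 0], [0, 0, 0]], "twist": [[0.31, -0.05, -0.62], [0.31, -0.05, -0.62], [0.31, -0.05, -0.62], [0.31, -0.05, -0.62], [0.31, -0.05, -0.62], [0.31, -0.05, -0.62], [0.31, -0.05, -0.62], [0.31, -0.05, -0.62], [0.31, -0.05, -0.62], [0.31, -0.05, -0.62], [0.31, -0.05, -0.62], [0.31, -0.05, -0.62], [0, 0, 0]], "claw": [0, 0, 0, 0, 0, 0, 0, 0, 0, 0, 0, 0, 0]}}

```text
time: 21.25
tcp_pos: [536.9, -231.0, 92.7]
tcp_rot: [3.018, -0.473, 0.731]
contact_force: [-0.7, 0.5, 0.3]
opening: 12.4
```

```bash
python3 -c "from h import *;sel()"
```

```text
t 21.25 tcp [ 536.9 -231.    92.7] F [-0.7  0.5  0.3] M [0.19 0.14 0.05] op 12.4 q [-0.69  0.13  2.    0.4   0.64  0.92]
z [ 0.447 -0.071 -0.892] y [-0.289 -0.955 -0.069]
jaw selector angle deg 46.9 M.n -0.03 |F| 0.9 along n 4.2 lat [0.6 0.8 0.3] tilt 0.5
```

>>> {"method": "apply_moves", "body": {"linear": [[0, 0, 0], [0, 0, 0], [0, 0, 0], [0, 0, 0], [0, 0, 0], [0, 0, 0], [0, 0, 0]], "twist": [[0.31, -0.05, -0.62], [0.31, -0.05, -0.62], [0.31, -0.05, -0.62], [0.31, -0.05, -0.62], [0.31, -0.05, -0.62], [0.31, -0.05, -0.62], [0, 0, 0]], "claw": [0, 0, 0, 0, 0, 0, 0]}}

```text
time: 21.95
tcp_pos: [537.0, -230.7, 92.7]
tcp_rot: [-2.772, 1.061, -0.691]
contact_force: [-0.7, 1.2, 0.4]
opening: 12.6
```

```bash
python3 - <<'E'
from h import *
sel()
t=camera("top")
draw(t,np.radians(72),"pics/x1.png",(380,470,160,240),7)
E
```

```text
t 21.95 tcp [ 537.  -230.7   92.7] F [-0.7  1.2  0.4] M [0.24 0.1  0.07] op 12.6 q [-0.68  0.13  2.    0.39  0.64  1.35]
z [ 0.444 -0.072 -0.893] y [-0.611 -0.754 -0.243]
jaw selector angle deg 70.9 M.n -0.04 |F| 1.4 along n 4.2 lat [0.7 1.2 0.3] tilt 0.6
```

View pics/x1.png

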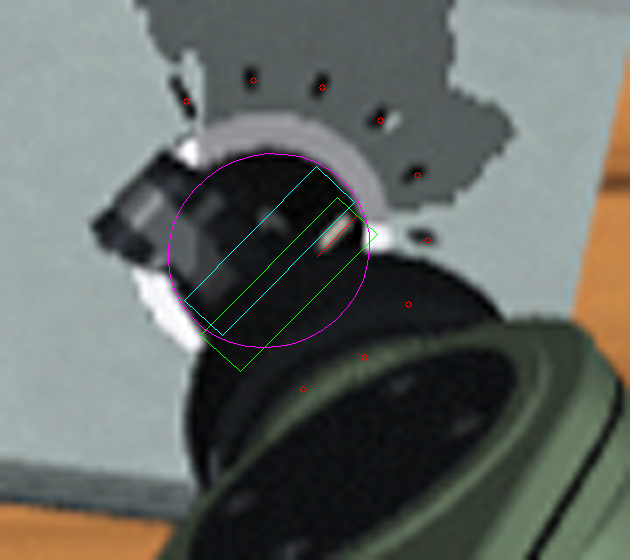

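The selector is at the third click (71° by the jaws, white line parallel to the model). I'll let go and withdraw along the axis.

>>> {"method": "apply_moves", "body": {"linear": [[0, 0, 0], [0, 0, 0], [0, 0, 0], [0, 0, 0], [0, 0, 0], [-0.1, 0.01, 0.2], [-0.2, 0.03, 0.4], [-0.3, 0.04, 0.6], [-0.3, 0.04, 0.6], [-0.3, 0.04, 0.6], [0, 0, 0]], "twist": [[0, 0, 0], [0, 0, 0], [0, 0, 0], [0, 0, 0], [0, 0, 0], [0, 0, 0], [0, 0, 0], [0, 0, 0], [0, 0, 0], [0, 0, 0], [0, 0, 0]], "claw": [0.3, 0.6, 0.6, 0.6, 0.6, 0.6, 0.6, 0.6, 0.6, 0.6, 0.6]}}

```text
time: 23.1
tcp_pos: [485.6, -224.8, 193.4]
tcp_rot: [-2.782, 1.049, -0.692]
contact_force: [0.7, -0.1, 0.2]
opening: 51.4
```

>>> {"method": "apply_moves", "body": {"linear": [[-0.6, 0, 0.6], [-0.6, 0, 0.6], [-0.6, 0, 0.6], [0, 0, 0]], "twist": [[0, 0, 0], [0, 0, 0], [0, 0, 0], [0, 0, 0]], "claw": [0.6, 0.6, 0.6, 0.6]}}

```text
time: 23.5
tcp_pos: [410.4, -223.6, 265.9]
tcp_rot: [-2.784, 1.048, -0.688]
contact_force: [0.5, 0.1, 0.7]
opening: 51.6
```

```bash
python3 - <<'E'
from h import *
sel()
t=camera("top");s=camera("side")
draw(t,np.radians(72),"pics/y1.png",(380,470,160,240),7)
cv2.imwrite("pics/y3.png",t["pixels"][:,:,::-1]);cv2.imwrite("pics/y2.png",s["pixels"][:,:,::-1])
for n_,c in(("top",t),("side",s)):
    im=c["pixels"].astype(int); m=((im[...,0]>55)&(im[...,1]<40)&(im[...,2]<50)).astype(np.uint8)
    k,l,q,ce=cv2.connectedComponentsWithStats(m)
    for i in range(1,k):
        if q[i,4]>150 and q[i,1]>140: print(n_,ce[i].round(1),q[i,4],"z106",atz(c,*ce[i],106).round(1),"z28",atz(c,*ce[i],28).round(1))
E
```

```text
t 23.5 tcp [ 410.4 -223.6  265.9] F [0.5 0.1 0.7] M [0.   0.2  0.01] op 51.6 q [-0.91 -0.38  2.05  0.34  1.14  1.29]
z [ 0.44  -0.074 -0.895] y [-0.605 -0.761 -0.235]
jaw selector angle deg 70.2 M.n 0.02 |F| 0.9 along n 215.9 lat [-30.8  -5.6 -15.1] tilt 0.8
top [294.7 162.1] 439 z106 [598.5  -8.7 106. ] z28 [621.7  -5.5  28. ]
top [150.8 222.3] 381 z106 [492.5 247.6 106. ] z28 [505.7 274.9  28. ]
top [148.8 268.7] 394 z106 [410.3 248.7 106. ] z28 [415.8 276.1  28. ]
side [260.8 247.5] 290 z106 [598.4  -7.7 106. ] z28 [615.1 -89.5  28. ]
side [  7.8 412.9] 1721 z106 [943.3 360.6 106. ] z28 [993.6 314.6  28. ]
side [300.8 397.8] 485 z106 [498.7 325.9 106. ] z28 [505.8 276.5  28. ]
side [354.4 399.2] 494 z106 [416.7 326.8 106. ] z28 [415.8 277.5  28. ]
```

View pics/y1.png

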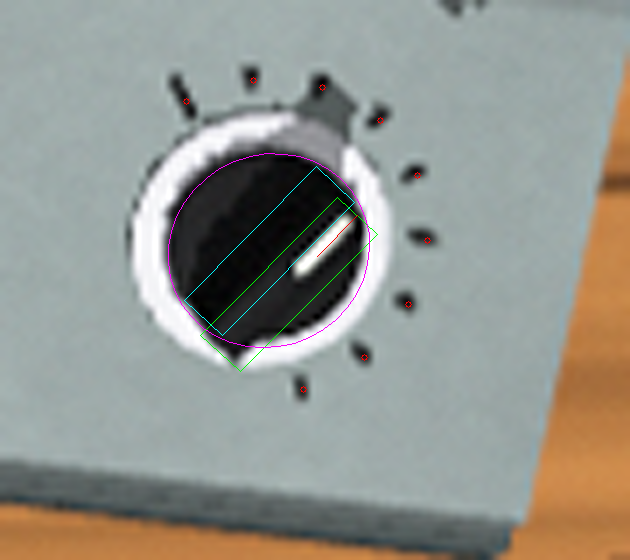

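View pics/y2.png

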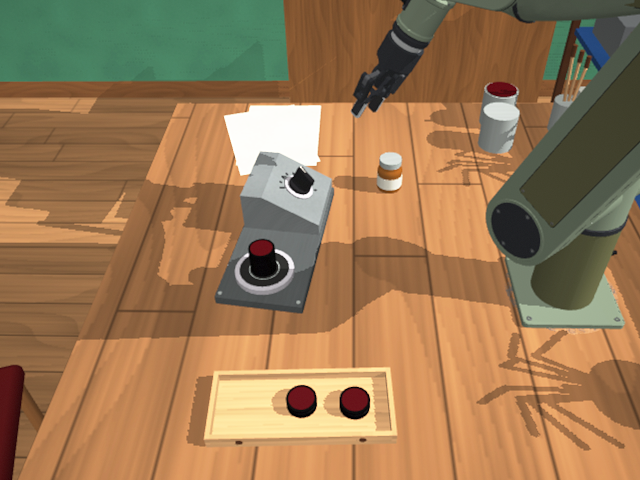

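View pics/y3.png

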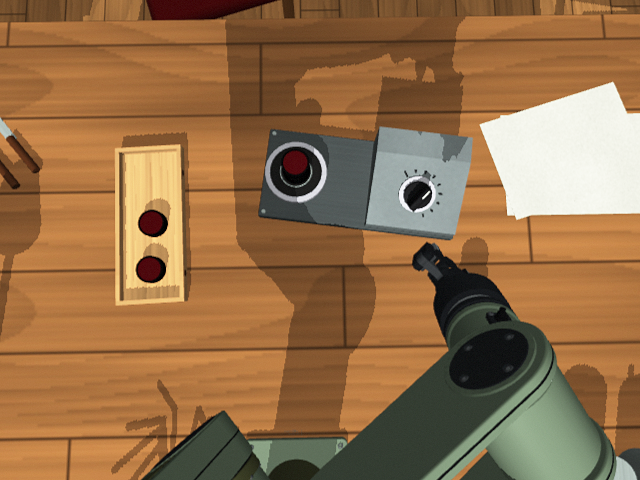

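The pictures show the following:
- **Box:** it stands on the platter at (598.4, −8.2), about 2 mm from the centre estimate.
- **Selector:** the white line parallels the 72° model, which is click 3.
- **Low boxes and jar:** none of them has moved.
- **Arm:** it is clear of everything.

I'm handing in.

```bash
python3 -c "
from bench import ticket,monitor
print(monitor.get_state()['joint_velocities'].round(3)); print(ticket.close_job())"
```

```text
[ 0.017  0.037  0.017  0.    -0.003 -0.   ]
the job is handed in; nothing more can be done
None
```

I moved the tall box from the tray to the middle of the turntable's platter and set the selector to click 3. The job was handed in at about 23.6 s of the 61 s allowed.

**Box:** I lowered it until I felt contact, about 11 N, then let go. In the last pictures it stands upright about 2 mm from the platter centre, which is within measurement error.

**Selector:** It started at click 2. I turned it anticlockwise to the end stop, where the torque rose to about 1 N m and the white line lay on the longest mark, and held it there about a second. Then I turned it clockwise three clicks and let go. The last picture shows the white line at the third click.

**Bystanders:** The two low boxes measure at the same positions as at the start. The jar looks unmoved in the pictures, but I did not measure it again.

**Checks that disagreed:**
- **Fingertips:** the cameras showed them about 25 mm farther back along the tool axis than the stated tool frame and the position readings implied. I found this before closing on the box and used the camera-based value from then on.
- **Position readings:** they shifted by several mm between calls, so I relied on pictures and the contact force to place the box.

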